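Kit the mosaic maker's shadow-cut tray

TASK

Kit the shadow-cut tray with the two painted wood pieces still missing from it: the green elbow that stands on edge in the drying rack and the red tee that lies on the bench, each pressed fully home in the cavity of its own outline, painted face up. The elbow cannot go in as it is held in the rack, so first lay it flat on the bare bench, green face up, let go of it, and take it again from above. Leave everything else where it is.

Things in the scene. Friction and masses are not known exactly. Their poses are not given: they have to be found in the camera images.
- elbow_c (a point): Loose green-faced wooden L, 24 mm thick, 60 g; starts on edge in the rack's near slot. Point: middle of its long arm, mid-thickness (22 mm above the bench in the rack, 12 lying flat). x points out of the green face (in the rack: away from the robot), y along the long arm, z across it. Long arm: y -42 to 42, z -14 to 14 mm. Short arm: y 14 to 42, z 14 to 52 mm (upwards in the rack).
- tee_c (a point): Loose red-faced wooden T, 24 mm thick, 60 g, flat on the bench, red face up, any yaw within 70 degrees. Point: middle of its crossbar, half-way up (12 mm above the bench). z up. Crossbar: x -14 to 14, y -42 to 42 mm. Stem: x -58 to -14, y -14 to 14 mm.
- cav_elbow (a point): L cavity in the fixed tray. Point: on its black floor (6 mm above the bench), where the middle of the elbow's long arm comes. 10 mm deep, upright walls, 1.5 mm clearance all round; a seated piece stands 14 mm proud, its middle 12 mm above this point. z up, x away from the robot. Seated: green face up, elbow's y along this y, its short arm (elbow's z) towards -x.
- cav_tee (a point): T cavity in the same tray, in another tile; floor, depth and clearance as for the L cavity. Point: on the cavity floor where the middle of the tee's crossbar comes. z up. The seated tee's x and y lie along this x and y (stem towards -x).
- rack: Fixed wooden drying rack. Origin: on the bench under the middle of the near slot (holds the elbow). Base x -35 to 115, y -60 to 60 mm, 8 mm thick. Slot walls reach 24 mm above the bench; the slot is 27.6 mm wide (x) by 96 mm long (y). A second, parallel slot at x = 85 mm holds the blue plank.
- tray: Fixed shadow-cut tray, 127 mm (x) by 370 mm (y), 16 mm high: dark wooden rim, three plywood tiles (106 by 114 mm) in a row along y, in varying order, each with one cavity; one already holds the yellow Z piece. Origin: centre of its underside, on the bench.
- zed: Yellow Z-shaped piece, 84 by 56 by 24 mm, already seated in the third tile; it stands 14 mm proud. Leave it. Origin: centre of its underside.
- plank: Blue-faced piece, 90 by 24 by 40 mm high, standing in the rack's far slot. Leave it. Origin: centre of its underside.
- glue: Yellow glue bottle, 52 mm across, 150 mm high, behind the tray. Leave it.
- paint_tin: Steel paint tin, 90 mm across, 100 mm high, behind the tray. Leave it.
- sanding_block: Cork sanding block, 67 by 112 by 38 mm, behind the tray. Leave it.
- arc_offcut: Red curved offcut, about 90 mm long and 18 mm thick, behind the tray. Leave it.
- brush: Paint brush lying to the robot's right of the tray. Leave it.
Things that resemble listed ones, but are neither listed nor needed, are in the scene too. What is shaped like the part that bears tee_c but grey is not meant. Leave any purple look-alike of the part that bears elbow_c alone.

How it is judged:
By the outcome, as a careful person would: the job done as asked, in the order asked, and still so for the second after the job is handed in, with the robot touching nothing.
It also fails if it takes over 61 s, if anything falls off the work surface, if the arm or the gripper's body presses on something with over 40 N, if the wrist force passes 120 N, or if a joint passes its speed limit or range.

ROBOT

A 6-joint arm with a two-finger parallel gripper is mounted at the origin on the work surface. World frame = base frame: x ahead of the robot, y to its left, z up, the work surface at z = 0. Lengths are in m, angles in rad, forces in N, time in s.
With the tool pointing down it reaches from about 0.3 to 0.775 m from the base axis. Payload 14.6 kg.
Tool frame: the origin (TCP) lies at the very end of the fingers, on their centre line; the grasp point (between the pads) lies ctrl.grasp_offset behind it (ctrl.grasp_offset is the distance from the TCP to the grasp point, in m); z points along the fingers, y is the direction in which the jaws open and shut (so a half turn about z gives the same grasp; the last joint's range is limited). The gripper opens to 94 mm and grips with 3 to 60 N. Pads are 16 mm wide; open, the fingers measure 119 mm over their backs; the gripper's body (75 mm by 177 mm) begins 78 mm behind the grasp point.
Start: joints at [-1.337, 0.3, 1.521, -0, 1.321, -0.067], TCP at [0.163, -0.525, 0.205] pointing down, gripper open.
Joint ranges: [-3.03, 3.03], [-0.79, 2.21], [0.23, 2.52], [-1.04, 4.18], [0, 3.07], [-2.55, 2.55]. Speed limits (rad/s): [2.22, 2.22, 2.57, 3.14, 3.14, 3.14].

INTERFACE

Orientations are given as [roll, pitch, yaw] about the fixed x, y, z axes, in that order (R = Rz(yaw) Ry(pitch) Rx(roll)).
In Python, from station import ctrl gives the robot as it stands. The module is installed in compiled form; this text tells all that it offers.
- The arm moves only by the tool carry_out, never from a script. Its argument "deltas" is a list of rows, each an object of numbers: "x", "y", "z": the shift along the tool's x, y, z in units of 0.02 m (1.0 is 0.02 m); "wx", "wy", "wz": the turn, a rotation vector about the tool's x, y, z in units of 0.08 rad (1.0 is 0.08 rad); "jaw": the opening in per cent of the stroke, from 0 (shut) to 100 (fully open). A call has 1 to 12 rows; each row shifts and turns the commanded pose from where the row before left it, along the tool's axes as they then stand; what a row does not reach is not made up. A row lasts 1/12 s, in which the tool goes at most 41.7 mm and 7.16 degrees, less where a joint would pass 70% of its speed; a pose out of reach is approached as far as the arm can. A call with a number of a shift or a turn outside -1 to 1 is refused whole. A call with a gripper value outside its range is refused whole. The fingers move at their own pace and stop on an object; "squeeze" is the grip in N (left out, the last holds). Time passes only in rows, so rows that do not move let the fingers close. It gives the time, the measured TCP pose, the force and the opening at its end, in the units of the state.
- ctrl.get_obs(): the state, without advancing time (a new reading comes with each control period).
- ctrl.camera(name): name is "scene" or "top"; returns the picture (400x640x3 uint8, blue, green, red); there is no depth.
- ctrl.camera_params(name): a dict with "mtx" (3x3 intrinsics, pixels), "origin" and "attitude" of the camera in the world. Camera axes: x right, y down, z forward; pixel columns grow to the right and rows downward; lengths in m; the calibration is good to about 2 mm. A picture is of the moment at which its call begins. camera_params takes no time and is no camera call.
- ctrl.hand_in(): hands the job in, once; it reports no verdict.
Trained networks look in the newest picture that a camera, given by its name, has taken for a name from the list of things; names that differ only in an ending like _2 or _b are one class to them, and where a whole thing is asked for, a point or a joint stands for the part that bears it (a point fixed in the world has none). Each returns a list of dicts, best first, with "conf" (0 to 1); they miss things now and then, are a little off and sometimes report something else, mostly with a low value. They report only what shows in the picture. A call takes as long as a camera call. They do not tell look-alikes from the thing itself.
- ctrl.boxes_of(camera, label): "rect" ([left, top, right, bottom] in pixels, round what is visible of it).
- ctrl.mark_of(camera, label): "position" ([row, column] in pixels: a listed point, or the origin of a listed thing).
The state is a dict: "time_s": time; "qpos": joint angles; "joint_vel": joint speeds; "tau": joint torques, N m; "ee_pos": TCP position; "eef_rot": TCP orientation; "force": force on the tool from outside, world axes, zero at the start; "moment": the same for the moment, N m; "grip_width": finger opening in m.
Only numpy, scipy, OpenCV 4.12 (cv2) and the standard library are available. Lean on these libraries where they do the work, as an engineer would, in place of code of your own. Each camera call takes 0.05 s, during which the arm holds its last target.

## Working session

There is one attempt and no reset: what is moved stays moved. The work goes in short steps, Python scripts to look and compute and a tool call to move; the robot and the scene stay as the last step left them, time stands still between calls to the robot, and variables do not carry over. Pictures are saved under pics/ and viewed, and the job is handed in when it is done.

Besides the shell and the picture viewer there is one more tool, called after "Call:" as a command line: name --argument value ..., lists and objects as JSON in quotes. carry_out: Moves the arm, as the interface text tells. Its arguments: {"type":"object","properties":{"deltas":{"type":"array"},"squeeze":{"type":"number"}},"required":["deltas"]}

```bash
mkdir -p pics; ls; python3 - <<'E'
from station import ctrl
import cv2
for c in ("scene","top"):
    im=ctrl.camera(c); cv2.imwrite(f"pics/{c}0.png",im)
    p=ctrl.camera_params(c); print(c,p)
    for l in ("elbow_c","tee_c","cav_elbow","cav_tee","rack","tray","zed","plank"):
        print(l,[(round(d['conf'],2),[round(float(v),1) for v in d['position']]) for d in ctrl.mark_of(c,l)][:3])
print(ctrl.get_obs(), ctrl.grasp_offset)
E
```

```text
pics
scene {'mtx': array([[445.1113461 ,   0.        , 318.30709404],
       [  0.        , 445.1113461 , 196.32886938],
       [  0.        ,   0.        ,   1.        ]]), 'origin': array([ 0.95463031, -0.68698707,  1.33249584]), 'attitude': array([-2.61873178e+00, -7.79562381e-04,  5.73836189e-01])}
elbow_c [(0.73, [122.3, 352.7]), (0.67, [119.7, 318.5])]
tee_c [(0.97, [217.5, 216.3]), (0.77, [247.8, 244.5]), (0.7, [262.6, 196.8])]
cav_elbow [(0.85, [176.1, 354.4])]
cav_tee [(0.97, [206.8, 341.2])]
rack [(0.85, [119.0, 356.3])]
tray [(0.77, [203.3, 335.1])]
zed [(0.69, [230.3, 324.3])]
plank [(0.47, [134.0, 367.3])]
top {'mtx': array([[497.08601524,   0.        , 326.52130259],
       [  0.        , 497.08601524, 204.40254341],
       [  0.        ,   0.        ,   1.        ]]), 'origin': array([ 0.42993968, -0.04994992,  1.52307649]), 'attitude': array([-3.07447065, -0.00799407, -1.57361753])}
elbow_c [(0.72, [224.4, 205.0]), (0.62, [263.4, 225.4])]
tee_c [(0.96, [229.6, 420.0]), (0.96, [261.3, 455.4]), (0.88, [284.3, 410.3])]
cav_elbow [(0.6, [182.1, 275.1])]
cav_tee [(0.95, [168.3, 317.0]), (0.6, [125.4, 244.8])]
rack [(0.86, [226.1, 208.2])]
tray [(0.8, [181.5, 314.2]), (0.52, [225.6, 203.7])]
zed [(0.88, [174.7, 349.8])]
plank [(0.6, [197.6, 212.7])]
{'time_s': 0.9, 'qpos': array([-1.33661010e+00,  2.99874789e-01,  1.52100283e+00,  4.01905848e-05,
        1.32070437e+00, -6.66089549e-02]), 'joint_vel': array([-0.00078474,  0.00079914, -0.0003121 , -0.00070179,  0.00024981,
       -0.0006437 ]), 'tau': array([-5.01230334e-04, -5.31658030e+01, -3.52905393e+01,  7.07170204e-02,
        2.13245937e-02, -2.47552737e-05]), 'ee_pos': array([ 0.16295389, -0.52529407,  0.20545822]), 'eef_rot': array([ 3.14157942e+00, -3.81442987e-05,  3.00785239e-01]), 'force': array([-0.64840382, -0.39457073, -0.34982677]), 'moment': array([-0.01159819, -0.003546  , -0.03028753]), 'grip_width': 0.09395804732684854} 0.0188
```

View pics/scene0.png

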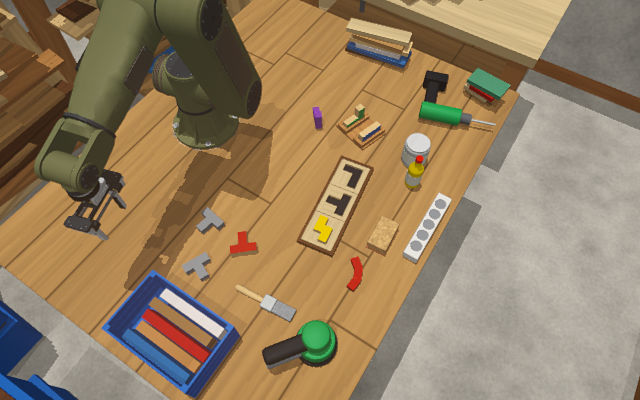

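View pics/top0.png

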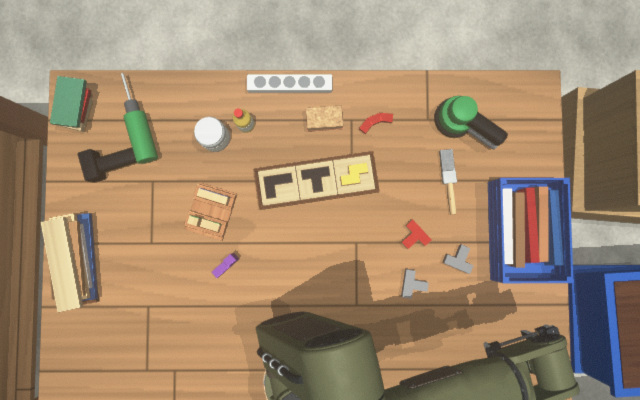

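```bash
python3 - <<'E'
import cv2
im=cv2.imread("pics/top0.png"); c=im[130:320,160:500]
cv2.imwrite("pics/topcrop.png",cv2.resize(c,(780,436),interpolation=cv2.INTER_CUBIC))
E
```

```text
(no output)
```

View pics/topcrop.png

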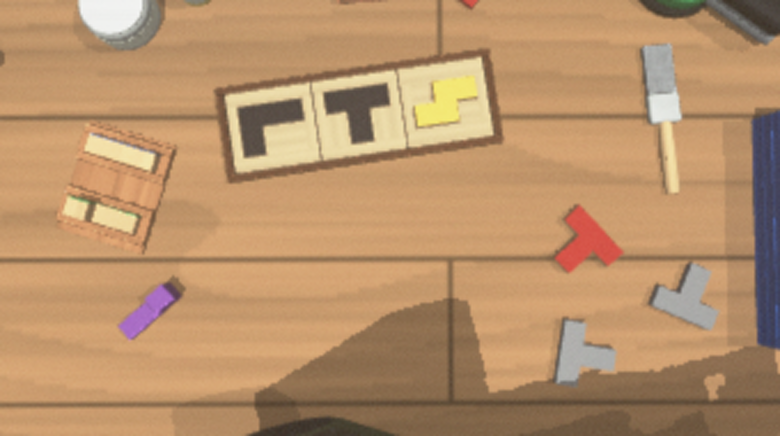

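```bash
cat > h.py <<'E'
import numpy as np, cv2
from scipy.spatial.transform import Rotation as R
_c={}
def cam(name):
    if name not in _c:
        from station import ctrl
        p=ctrl.camera_params(name); _c[name]=(p['mtx'],np.array(p['origin']),R.from_euler('xyz',p['attitude']).as_matrix())
    return _c[name]
def proj(name,P):
    K,o,A=cam(name); q=(np.atleast_2d(P)-o)@A; q=q@K.T; return q[:,:2]/q[:,2:]
def ray(name,rc,z):
    K,o,A=cam(name); d=A@np.linalg.solve(K,[rc[1],rc[0],1]); return o+d*(z-o[2])/d[2]
E
python3 - <<'E'
from h import *
M={'elbow_c':([122.3,352.7],[224.4,205.0],.022),'purple':([119.7,318.5],[263.4,225.4],.022),'tee':([217.5,216.3],None,.012),'tee2':([247.8,244.5],[229.6,420],.012),
'cav_elbow':([176.1,354.4],[182.1,275.1],.006),'cav_tee':([206.8,341.2],[168.3,317],.006),'cavt2':([206.8,341.2],[182,317],.006),'rack':([119,356.3],[226.1,208.2],0),'tray':([203.3,335.1],[181.5,314.2],0),'zed':([230.3,324.3],[174.7,349.8],.006),'plank':([134,367.3],[197.6,212.7],.008)}
for k,(s,t,z) in M.items():
    print(k,ray('scene',s,z).round(4), ray('top',t,z).round(4) if t else '')
a=cv2.imread('pics/scene0.png');b=cv2.imread('pics/top0.png')
def crop(im,r,c,h,w,s): return cv2.resize(im[r:r+h,c:c+w],None,fx=s,fy=s,interpolation=cv2.INTER_NEAREST)
x=np.hstack([crop(a,90,300,70,100,4),crop(b,175,170,70,100,4)])
y=np.hstack([crop(a,220,200,50,80,5),crop(b,210,380,50,80,5)])
cv2.imwrite('pics/z1.png',np.vstack([x,y]))
E
```

```text
elbow_c [0.4796 0.2879 0.022 ] [0.4713 0.304  0.022 ]
purple [0.3649 0.2285 0.022 ] [0.3542 0.2414 0.022 ]
tee [ 0.3012 -0.3003  0.012 ] 
tee2 [ 0.4469 -0.3361  0.012 ] [ 0.454  -0.3464  0.012 ]
cav_elbow [0.6027 0.0942 0.006 ] [0.6008 0.0951 0.006 ]
cav_tee [ 0.628  -0.0366  0.006 ] [ 0.6432 -0.0334  0.006 ]
cavt2 [ 0.628  -0.0366  0.006 ] [ 0.6008 -0.0333  0.006 ]
rack [ 0.475   0.3257 -0.    ] [0.4667 0.2994 0.    ]
tray [ 0.6018 -0.0333  0.    ] [ 0.6031 -0.0247  0.    ]
zed [ 0.6272 -0.1421  0.006 ] [ 0.6232 -0.1341  0.006 ]
plank [0.5489 0.2799 0.008 ] [0.5534 0.285  0.008 ]
```

View pics/z1.png

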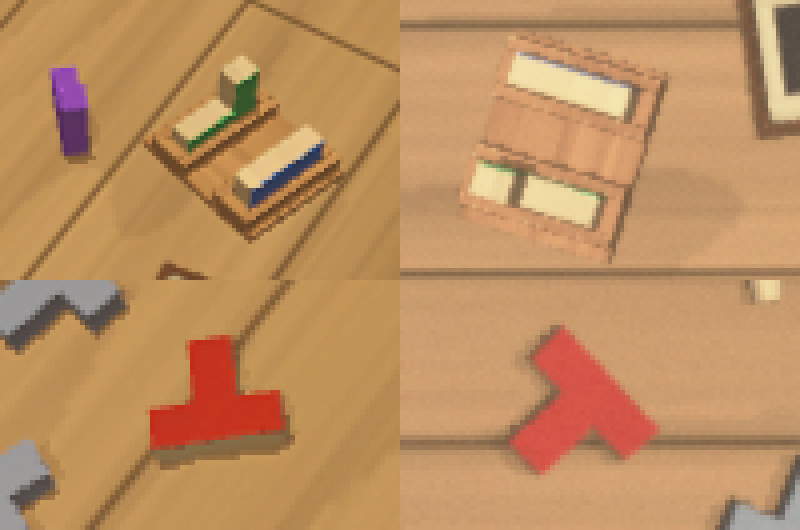

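```bash
python3 - <<'E'
from h import *
a=cv2.imread('pics/scene0.png');b=cv2.imread('pics/top0.png')
def crop(im,r,c,h,w,s): return cv2.resize(im[r:r+h,c:c+w],None,fx=s,fy=s,interpolation=cv2.INTER_NEAREST)
x=np.hstack([crop(a,155,295,100,80,5),crop(b,150,250,60,80,5)[:300] if 0 else cv2.copyMakeBorder(crop(b,155,255,50,80,5),0,250,0,0,cv2.BORDER_CONSTANT)])
cv2.imwrite('pics/z2.png',x)
E
```

```text
(no output)
```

View pics/z2.png

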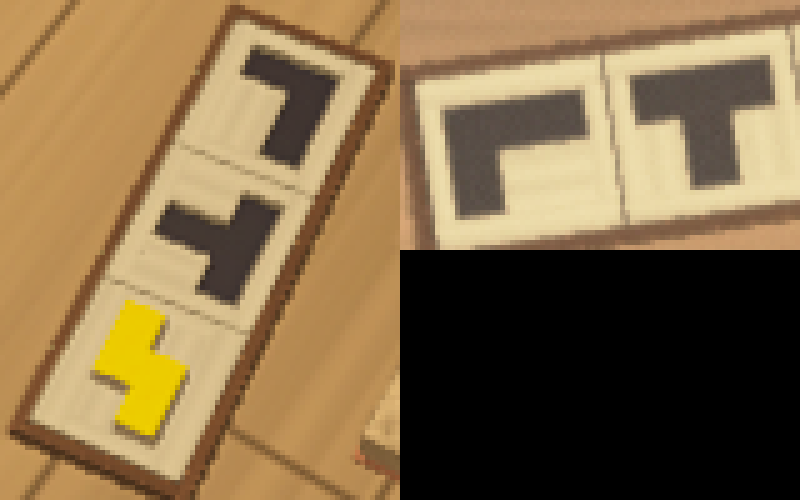

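```bash
cat >> h.py <<'E'
from scipy.optimize import minimize
S=8
def render(name,polys,box):
    """polys: list of world Nx3 polygons groups; union of list"""
    r0,c0,h,w=box; m=np.zeros((h*S,w*S),np.uint8)
    for P in polys:
        uv=proj(name,P); q=np.stack([(uv[:,0]+.5-c0)*S-.5,(uv[:,1]+.5-r0)*S-.5],1)
        cv2.fillPoly(m,[np.round(q*16).astype(np.int32)],255,shift=4)
    return m
def cov(m): 
    h,w=m.shape; return cv2.GaussianBlur(cv2.resize(m.astype(np.float32)/255,(w//S,h//S),interpolation=cv2.INTER_AREA),(0,0),.45)
def world(pts,p,z):
    c,s=np.cos(p[2]),np.sin(p[2]); pts=np.asarray(pts)/1000
    return np.c_[p[0]+c*pts[:,0]-s*pts[:,1],p[1]+s*pts[:,0]+c*pts[:,1],np.full(len(pts),z)]
TEE=[(14,-42),(14,42),(-14,42),(-14,14),(-58,14),(-58,-14),(-14,-14),(-14,-42)]
# elbow flat, frame of cav_elbow (x fwd = -elbow z)
ELB=[(14,-42),(14,42),(-52,42),(-52,14),(-14,14),(-14,-42)]
def off(poly,d):
    P=np.array(poly,float); n=len(P); a=0.5*np.sum(P[:,0]*np.roll(P[:,1],-1)-np.roll(P[:,0],-1)*P[:,1]); sg=np.sign(a); out=[]
    for i in range(n):
        e1=P[i]-P[i-1]; e2=P[(i+1)%n]-P[i]; f=lambda e: sg*np.array([e[1],-e[0]])/np.linalg.norm(e)
        out.append(P[i]+d*(f(e1)+f(e2)))
    return out
def alpha(im,fg,bg):
    d=np.array(fg,float)-np.array(bg,float); return np.clip(((im.astype(float)-bg)@d)/(d@d),0,1)
def fitmask(items,p0,steps=(.004,.004,.05)):
    """items: list of (name, alpha_crop, box, fn(p)->mask hi-res)"""
    def cost(v):
        return sum(np.sum((cov(f(v))-a)**2) for a,f in items)
    best=None
    for k in range(3):
        s=np.array(steps)*(.5**k); v0=np.array(p0 if best is None else best.x)
        sim=np.vstack([v0]+[v0+s*np.eye(len(v0))[i] for i in range(len(v0))])
        best=minimize(cost,v0,method='Nelder-Mead',options=dict(initial_simplex=sim,xatol=1e-5,fatol=1e-4))
    return best.x,best.fun
E
cat > fit1.py <<'E'
from h import *
ims={'scene':cv2.imread('pics/scene0.png'),'top':cv2.imread('pics/top0.png')}
def rng(name,P,m=4):
    uv=proj(name,P); c0,r0=np.floor(uv.min(0)).astype(int)-m; c1,r1=np.ceil(uv.max(0)).astype(int)+m; return (r0,c0,r1-r0,c1-c0)
def crop(im,b): return im[b[0]:b[0]+b[2],b[1]:b[1]+b[3]]
# tee red
for cams in (['top'],['scene'],['top','scene']):
    items=[]; p0=[.452,-.342,np.radians(-45)] 
    for n in cams:
        b=rng(n,world(TEE,p0,.024),8); c=crop(ims[n],b).astype(float)
        sat=c[...,2]-c[...,1]; hi=np.percentile(sat,92); lo=np.percentile(sat,20)
        a=np.clip((sat-lo)/(hi-lo),0,1)
        items.append((a,lambda v,n=n,b=b: render(n,[world(TEE,v,.024)],b)))
    rs=[fitmask(items,[p0[0],p0[1],np.radians(y)]) for y in (-60,-35)]
    r=min(rs,key=lambda r:r[1]); print('tee',cams,r[0][:2].round(4),np.degrees(r[0][2]).round(2),r[1].round(2))
for nm,poly,p0 in (('cavE',ELB,[.6015,.0945,.12]),('cavT',TEE,[.628,-.035,.12])):
  P=off(poly,1.5)
  for cams in (['top'],['scene'],['top','scene']):
   for mode in ('top','floor','and'):
    items=[]
    for n in cams:
        b=rng(n,world(P,p0,.016),3); g=crop(ims[n],b).astype(float).sum(2)
        lo,hi=np.percentile(g,8),np.percentile(g,80); a=np.clip((hi-g)/(hi-lo),0,1)
        def f(v,n=n,b=b):
            t=render(n,[world(P,v,.016)],b); 
            if mode=='top': return t
            u=render(n,[world(P,v,.006)],b); return u if mode=='floor' else cv2.min(t,u)
        items.append((a,f))
    r=fitmask(items,p0); print(nm,cams,mode,r[0][:2].round(4),np.degrees(r[0][2]).round(2),r[1].round(2))
E
python3 fit1.py
```

```text
tee ['top'] [ 0.4458 -0.3396] -47.6 2.58
tee ['scene'] [ 0.4456 -0.3412] -47.76 1.74
tee ['top', 'scene'] [ 0.4457 -0.3402] -47.5 8.08
cavE ['top'] top [0.6087 0.0869] 8.48 92.42
cavE ['top'] floor [0.61  0.088] 8.63 91.4
cavE ['top'] and [0.6094 0.0875] 8.42 90.84
cavE ['scene'] top [0.6092 0.0843] 9.22 100.81
cavE ['scene'] floor [0.6065 0.0895] 8.68 99.25
cavE ['scene'] and [0.6076 0.0863] 8.96 98.64
cavE ['top', 'scene'] top [0.6089 0.0863] 8.71 200.19
cavE ['top', 'scene'] floor [0.6087 0.0886] 8.84 204.68
cavE ['top', 'scene'] and [0.6087 0.087 ] 8.32 193.18
cavT ['top'] top [ 0.6285 -0.0274] 8.44 19.75
cavT ['top'] floor [ 0.6297 -0.0272] 8.35 19.02
cavT ['top'] and [ 0.6293 -0.0275] 8.16 18.74
cavT ['scene'] top [ 0.6289 -0.0302] 8.17 83.6
cavT ['scene'] floor [ 0.6263 -0.0252] 7.75 82.5
cavT ['scene'] and [ 0.6275 -0.028 ] 8.14 82.5
cavT ['top', 'scene'] top [ 0.6288 -0.0283] 7.57 110.89
cavT ['top', 'scene'] floor [ 0.6285 -0.0269] 8.14 119.21
cavT ['top', 'scene'] and [ 0.6285 -0.0279] 8.15 106.06
```

```bash
cat > fit2.py <<'E'
from h import *
ims={'scene':cv2.imread('pics/scene0.png'),'top':cv2.imread('pics/top0.png')}
from fit1h import rng,crop
for nm,poly,p0 in (('cavE',ELB,[.6087,.087,.148]),('cavT',TEE,[.6285,-.0279,.142])):
  P=off(poly,1.5)
  for cams in (['top'],['scene'],['top','scene']):
   for mode in ('top','and'):
    items=[]
    for n in cams:
        b=rng(n,world(P,p0,.016),5); g=crop(ims[n],b).astype(float).sum(2)
        m=cov(render(n,[world(P,p0,.016)],b)); W=cv2.dilate((m>.05).astype(np.uint8),np.ones((7,7)))>0
        lo,hi=np.percentile(g[m>.99],40),np.median(g[W&(m<.01)]); a=np.clip((hi-g)/(hi-lo),0,1)*W
        def f(v,n=n,b=b):
            t=render(n,[world(P,v,.016)],b) 
            if mode=='top': return t
            return cv2.min(t,render(n,[world(P,v,.006)],b))
        items.append((a,f))
    r=fitmask(items,p0); print(nm,cams,mode,r[0][:2].round(4),np.degrees(r[0][2]).round(2),r[1].round(2))
E
sed -n '/^def rng/,/^def crop/p' fit1.py > t; (echo 'from h import *'; cat t) > fit1h.py; python3 fit2.py
```

```text
cavE ['top'] top [0.6088 0.0868] 8.52 3.2
cavE ['top'] and [0.6093 0.0871] 8.04 2.14
cavE ['scene'] top [0.609  0.0841] 9.08 36.95
cavE ['scene'] and [0.6079 0.0865] 8.94 34.62
cavE ['top', 'scene'] top [0.6091 0.0858] 8.55 47.55
cavE ['top', 'scene'] and [0.6087 0.0871] 8.32 40.02
cavT ['top'] top [ 0.6286 -0.0275] 8.21 2.89
cavT ['top'] and [ 0.6293 -0.0275] 8.13 1.86
cavT ['scene'] top [ 0.629  -0.0302] 8.27 12.81
cavT ['scene'] and [ 0.6277 -0.0284] 8.12 11.63
cavT ['top', 'scene'] top [ 0.6285 -0.0283] 8.53 23.35
cavT ['top', 'scene'] and [ 0.6285 -0.0278] 8.15 18.08
```

```bash
cat > fit3.py <<'E'
from h import *
from fit1h import rng,crop
ims={'scene':cv2.imread('pics/scene0.png'),'top':cv2.imread('pics/top0.png')}
A=[(12,-42),(12,14),(-12,14),(-12,-42)]; B=[(12,14),(12,42),(-12,42),(-12,14)]
p0=[.468,.300,np.radians(-15)]
for cams in (['top'],['scene'],['top','scene']):
    items=[]
    for n in cams:
        pts=np.vstack([world(A,p0,.036),world(B,p0,.074)]); b=rng(n,pts,5); c=crop(ims[n],b).astype(float)
        print(n,c[c.shape[0]//2,c.shape[1]//2])
        # cream: bright blue channel & low sat
        g=c[...,0]; lo,hi=np.percentile(g,30),np.percentile(g,95); a=np.clip((g-lo)/(hi-lo),0,1)
        if n=='top': cv2.imwrite('pics/al.png',cv2.resize((a*255).astype(np.uint8),None,fx=8,fy=8,interpolation=0))
        else: cv2.imwrite('pics/als.png',cv2.resize((a*255).astype(np.uint8),None,fx=8,fy=8,interpolation=0))
        m=cv2.dilate((cov(render(n,[world(A,p0,.036),world(B,p0,.074)],b))>.05).astype(np.uint8),np.ones((9,9)))
        items.append((a*m,lambda v,n=n,b=b: render(n,[world(A,v,.036),world(B,v,.074)],b)))
    r=fitmask(items,p0); print('elb',cams,r[0][:2].round(4),np.degrees(r[0][2]).round(2),r[1].round(2))
E
python3 fit3.py
```

```text
top [166. 221. 241.]
elb ['top'] [0.4735 0.3017] -16.09 10.2
scene [ 80. 139. 190.]
elb ['scene'] [0.4736 0.2984] -16.61 9.93
top [166. 221. 241.]
scene [ 80. 139. 190.]
elb ['top', 'scene'] [0.4735 0.3009] -15.97 25.07
```

View pics/al.png

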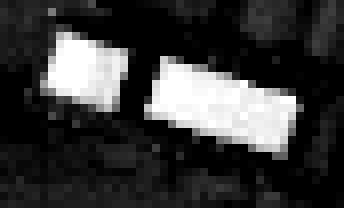

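View pics/als.png

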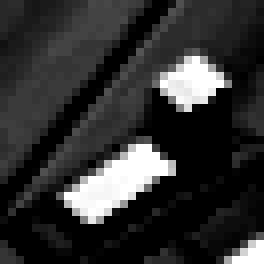

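```bash
cat > plan.py <<'E'
from h import *
from scipy.linalg import logm,expm
def T(p,Rm): 
    M=np.eye(4); M[:3,:3]=Rm; M[:3,3]=p; return M
def cur():
    from station import ctrl
    o=ctrl.get_obs(); return T(o['ee_pos'],R.from_euler('xyz',o['eef_rot']).as_matrix())
def pose(p,head,th=0,flip=True):
    """tool with y horizontal; head: azimuth deg of u (elbow-like x axis), tilt th deg: tool z leans toward +u. flip: tool y=+v, x~-u"""
    a=np.radians(head); t=np.radians(th); u=np.array([np.cos(a),np.sin(a),0]); v=np.array([-np.sin(a),np.cos(a),0])
    z=np.sin(t)*u-np.cos(t)*np.array([0,0,1]); y=v if flip else -v
    return T(p,np.c_[np.cross(y,z),y,z])
def step(M,r):
    g=lambda k:r.get(k,0.)
    return M@T(np.array([g('x'),g('y'),g('z')])*.02,R.from_rotvec(np.array([g('wx'),g('wy'),g('wz')])*.08).as_matrix())
def plan(T0,T1,N=None,slow=1.):
    rel=np.linalg.inv(T0)@T1
    L=np.real(logm(rel))
    def per(n):
        M=expm(L/n); return np.r_[M[:3,3]/.02,R.from_matrix(M[:3,:3]).as_rotvec()/.08]
    if N is None:
        N=1
        while True:
            d=per(N)
            if np.abs(d).max()<=slow and np.linalg.norm(d[3:])<=1.5*slow and np.linalg.norm(d[:3])<=2.0*slow: break
            N+=1
    d=per(N); row={k:round(float(x),3) for k,x in zip(('x','y','z','wx','wy','wz'),d) if abs(x)>=.0005}
    print('N',N,row); M=T0.copy(); 
    for i in range(N):
        M=step(M,row)
        if i%max(1,N//5)==0 or i==N-1: print('   ',i+1,M[:3,3].round(4),R.from_matrix(M[:3,:3]).as_euler('xyz',degrees=True).round(1))
    return M
E
python3 - <<'E'
from plan import *
T0=cur()
A=pose([.49,.30,.17],-16,-45)
B=pose([.4783,.3277,.125],-16,-45)
M=plan(T0,A); plan(M,B)
# via: arc first
C=pose([.54,.06,.21],30)
M=plan(T0,C); M=plan(M,B)
E
```

```text
N 53 {'x': 0.996, 'y': 0.393, 'z': 0.358, 'wx': 0.234, 'wy': 0.07, 'wz': -0.564}
    1 [ 0.1843 -0.5269  0.1983] [-178.9   -0.3   19.8]
    11 [ 0.3922 -0.4829  0.1289] [-169.5   -6.2   45.2]
    21 [ 0.5572 -0.3409  0.0776] [-163.4  -15.5   70. ]
    31 [ 0.6419 -0.1347  0.0608] [-161.7  -26.5   95.3]
    41 [0.6281 0.0869 0.0866] [-165.9  -37.1  123.5]
    51 [0.5209 0.2715 0.1531] [-177.1  -44.3  156.7]
    53 [0.4903 0.2999 0.1703] [180.  -45.1 163.9]
N 3 {'x': -0.308, 'y': 0.391, 'z': 0.761, 'wx': 0.004, 'wy': -0.005, 'wz': -0.003}
    1 [0.4863 0.3092 0.1552] [180. -45. 164.]
    2 [0.4823 0.3184 0.1401] [-180.  -45.  164.]
    3 [0.4783 0.3277 0.125 ] [-180.  -45.  164.]
N 44 {'x': -0.61, 'y': -0.988, 'z': -0.005, 'wz': 0.829}
    1 [ 0.1454 -0.51    0.2056] [180.   -0.   13.4]
    9 [ 0.0486 -0.354   0.2064] [-180.   -0.  -17.]
    17 [ 0.044  -0.1704  0.2072] [-180.    -0.   -47.4]
    25 [ 0.133  -0.0098  0.208 ] [-180.    -0.   -77.8]
    33 [0.291  0.0838 0.2088] [-180.     0.  -108.2]
    41 [0.4746 0.0846 0.2096] [-180.     0.  -138.6]
    44 [0.5397 0.06   0.2099] [-180.    0. -150.]
N 14 {'x': -0.058, 'y': 0.969, 'z': 0.368, 'wx': -0.281, 'wy': 0.662, 'wz': 0.679}
    1 [0.531  0.0774 0.2025] [ 178.8   -3.1 -153. ]
    3 [0.5153 0.1133 0.1888] [ 176.9   -9.4 -159.1]
    5 [0.5021 0.1506 0.1763] [ 175.6  -15.8 -165. ]
    7 [0.4916 0.189  0.1646] [ 175.   -22.4 -171.1]
    9 [0.484  0.2282 0.1533] [ 175.1  -29.  -177.4]
    11 [0.4794 0.268  0.1422] [176.2 -35.5 175.9]
    13 [0.4779 0.3079 0.1309] [178.4 -41.9 168.3]
    14 [0.4783 0.3278 0.1251] [-180.  -45.  164.]
```

Call:
carry_out --deltas '[{"x":1,"wz":-0.455,"jaw":53},{"x":1,"wz":-0.455},{"x":1,"wz":-0.455},{"x":1,"wz":-0.455},{"x":1,"wz":-0.455},{"x":1,"wz":-0.455},{"x":1,"wz":-0.455},{"x":1,"wz":-0.455},{"x":1,"wz":-0.455},{"x":1,"wz":-0.455},{"x":1,"wz":-0.455},{"x":1,"wz":-0.455}]'

```text
invalid input
```

Call:
carry_out --deltas '[{"x":1,"wz":-0.455},{"x":1,"wz":-0.455},{"x":1,"wz":-0.455},{"x":1,"wz":-0.455},{"x":1,"wz":-0.455},{"x":1,"wz":-0.455},{"x":1,"wz":-0.455},{"x":1,"wz":-0.455},{"x":1,"wz":-0.455},{"x":1,"wz":-0.455},{"x":1,"wz":-0.455},{"x":1,"wz":-0.455}]'

```text
invalid input
```

Call:
carry_out --deltas '[{"x":1,"wz":-0.455},{"x":1,"wz":-0.455},{"x":1,"wz":-0.455},{"x":1,"wz":-0.455},{"x":1,"wz":-0.455},{"x":1,"wz":-0.455},{"x":1,"wz":-0.455},{"x":1,"wz":-0.455},{"x":1,"wz":-0.455},{"x":1,"wz":-0.455},{"x":1,"wz":-0.455},{"x":1,"wz":-0.455}]'

```text
invalid input
```

```bash
python3 - <<'E'
from plan import *
T0=cur(); print(T0.round(3))
B=pose([.4783,.3277,.115],-16,-45)
M=plan(T0,B)
C=pose([.4783,.3277,.049],-16,-45)
M=plan(M,C)
E
```

```text
[[ 0.955  0.296  0.     0.163]
 [ 0.296 -0.955 -0.    -0.525]
 [ 0.     0.    -1.     0.205]
 [ 0.     0.     0.     1.   ]]
N 54 {'x': 0.99, 'y': 0.394, 'z': 0.413, 'wx': 0.229, 'wy': 0.068, 'wz': -0.554}
    1 [ 0.1842 -0.527   0.1972] [-179.    -0.3   19.8]
    11 [ 0.3913 -0.4836  0.1166] [-169.7   -6.    44.7]
    21 [ 0.5564 -0.3422  0.0536] [-163.6  -15.1   69.1]
    31 [ 0.6426 -0.135   0.0243] [-161.7  -25.8   93.9]
    41 [0.6309 0.0907 0.037 ] [-165.4  -36.2  121.3]
    51 [0.5248 0.2834 0.0907] [-175.7  -43.7  153.4]
    54 [0.4778 0.3277 0.1134] [-179.9  -44.9  163.9]
N 3 {'x': -0.764, 'y': 0.002, 'z': 0.754, 'wx': -0.003, 'wy': 0.008, 'wz': -0.003}
    1 [0.478  0.3277 0.0919] [-179.9  -44.9  164. ]
    2 [0.4782 0.3277 0.0705] [-180.  -45.  164.]
    3 [0.4783 0.3277 0.049 ] [-180.  -45.  164.]
```

Call:
carry_out --deltas '[{"x":1,"y":0,"z":0,"wx":0,"wy":0,"wz":-0.455,"jaw":53}]'

```text
time_s: 0.98
ee_pos: [0.1804, -0.52, 0.2054]
eef_rot: [-3.142, 0.001, 0.334]
force: [0.1, 0.1, -1.5]
grip_width: 0.0902
```

Call:
carry_out --deltas '[{"x":1,"y":0,"z":0,"wx":0,"wy":0,"wz":-0.455,"jaw":53},{"x":1,"y":0,"z":0,"wx":0,"wy":0,"wz":-0.455,"jaw":53},{"x":1,"y":0,"z":0,"wx":0,"wy":0,"wz":-0.455,"jaw":53},{"x":1,"y":0,"z":0,"wx":0,"wy":0,"wz":-0.455,"jaw":53},{"x":1,"y":0,"z":0,"wx":0,"wy":0,"wz":-0.455,"jaw":53},{"x":1,"y":0,"z":0,"wx":0,"wy":0,"wz":-0.455,"jaw":53},{"x":1,"y":0,"z":0,"wx":0,"wy":0,"wz":-0.455,"jaw":53},{"x":1,"y":0,"z":0,"wx":0,"wy":0,"wz":-0.455,"jaw":53},{"x":1,"y":0,"z":0,"wx":0,"wy":0,"wz":-0.455,"jaw":53},{"x":1,"y":0,"z":0,"wx":0,"wy":0,"wz":-0.455,"jaw":53},{"x":1,"y":0,"z":0,"wx":0,"wy":0,"wz":-0.455,"jaw":53},{"x":1,"y":0,"z":0,"wx":0,"wy":0,"wz":-0.455,"jaw":53}]'

```text
time_s: 1.98
ee_pos: [0.3873, -0.3968, 0.2054]
eef_rot: [-3.142, 0.0, 0.776]
force: [0.3, 0.2, -0.3]
grip_width: 0.0497
```

Call:
carry_out --deltas '[{"x":1,"y":0,"z":0,"wx":0,"wy":0,"wz":-0.455,"jaw":53},{"x":1,"y":0,"z":0,"wx":0,"wy":0,"wz":-0.455,"jaw":53},{"x":1,"y":0,"z":0,"wx":0,"wy":0,"wz":-0.455,"jaw":53},{"x":1,"y":0,"z":0,"wx":0,"wy":0,"wz":-0.455,"jaw":53},{"x":1,"y":0,"z":0,"wx":0,"wy":0,"wz":-0.455,"jaw":53},{"x":1,"y":0,"z":0,"wx":0,"wy":0,"wz":-0.455,"jaw":53},{"x":1,"y":0,"z":0,"wx":0,"wy":0,"wz":-0.455,"jaw":53},{"x":1,"y":0,"z":0,"wx":0,"wy":0,"wz":-0.455,"jaw":53},{"x":1,"y":0,"z":0,"wx":0,"wy":0,"wz":-0.455,"jaw":53},{"x":1,"y":0,"z":0,"wx":0,"wy":0,"wz":-0.455,"jaw":53},{"x":1,"y":0,"z":0,"wx":0,"wy":0,"wz":-0.455,"jaw":53},{"x":1,"y":0,"z":0,"wx":0,"wy":0,"wz":-0.455,"jaw":53}]'

```text
time_s: 2.98
ee_pos: [0.5208, -0.1996, 0.2054]
eef_rot: [3.142, -0.0, 1.213]
force: [0.3, -0.1, 0.1]
grip_width: 0.0501
```

Call:
carry_out --deltas '[{"x":1,"y":0,"z":0,"wx":0,"wy":0,"wz":-0.455,"jaw":53},{"x":1,"y":0,"z":0,"wx":0,"wy":0,"wz":-0.455,"jaw":53},{"x":1,"y":0,"z":0,"wx":0,"wy":0,"wz":-0.455,"jaw":53},{"x":1,"y":0,"z":0,"wx":0,"wy":0,"wz":-0.455,"jaw":53},{"x":1,"y":0,"z":0,"wx":0,"wy":0,"wz":-0.455,"jaw":53},{"x":1,"y":0,"z":0,"wx":0,"wy":0,"wz":-0.455,"jaw":53},{"x":1,"y":0,"z":0,"wx":0,"wy":0,"wz":-0.455,"jaw":53},{"x":1,"y":0,"z":0,"wx":0,"wy":0,"wz":-0.455,"jaw":53},{"x":1,"y":0,"z":0,"wx":0,"wy":0,"wz":-0.455,"jaw":53},{"x":1,"y":0,"z":0,"wx":0,"wy":0,"wz":-0.455,"jaw":53},{"x":1,"y":0,"z":0,"wx":0,"wy":0,"wz":-0.455,"jaw":53},{"x":1,"y":0,"z":0,"wx":0,"wy":0,"wz":-0.455,"jaw":53}]'

```text
time_s: 3.98
ee_pos: [0.5582, 0.0356, 0.2054]
eef_rot: [3.142, -0.0, 1.649]
force: [-0.3, -0.6, -0.2]
grip_width: 0.0499
```

```bash
python3 - <<'E'
from plan import *
T0=cur(); print(T0.round(3))
B=pose([.4783,.3277,.115],-16,-45)
M=plan(T0,B)
C=pose([.4783,.3277,.049],-16,-45)
M=plan(M,C)
E
```

```text
[[-0.079  0.997  0.     0.558]
 [ 0.997  0.079  0.     0.036]
 [ 0.     0.    -1.     0.205]
 [ 0.     0.     0.     1.   ]]
N 15 {'x': 0.857, 'y': 0.441, 'z': 0.622, 'wx': 0.396, 'wy': 0.571, 'wz': -0.956}
    1 [0.5657 0.0533 0.193 ] [-178.3   -2.7   98.8]
    4 [0.5769 0.1121 0.1594] [-174.4  -11.4  111.5]
    7 [0.5708 0.1754 0.1336] [-172.4  -20.7  124.2]
    10 [0.5479 0.2381 0.1174] [-172.7  -30.3  137.5]
    13 [0.5101 0.2951 0.1122] [-175.9  -39.5  152.5]
    15 [0.4781 0.3277 0.1151] [180. -45. 164.]
N 3 {'x': -0.782, 'y': 0.001, 'z': 0.777, 'wy': -0.001, 'wz': 0.002}
    1 [0.4781 0.3277 0.0931] [180. -45. 164.]
    2 [0.4782 0.3277 0.071 ] [180. -45. 164.]
    3 [0.4783 0.3277 0.049 ] [-180.  -45.  164.]
```

Call:
carry_out --deltas '[{"x":0.857,"y":0.441,"z":0.622,"wx":0.396,"wy":0.571,"wz":-0.956,"jaw":53},{"x":0.857,"y":0.441,"z":0.622,"wx":0.396,"wy":0.571,"wz":-0.956,"jaw":53},{"x":0.857,"y":0.441,"z":0.622,"wx":0.396,"wy":0.571,"wz":-0.956,"jaw":53},{"x":0.857,"y":0.441,"z":0.622,"wx":0.396,"wy":0.571,"wz":-0.956,"jaw":53},{"x":0.857,"y":0.441,"z":0.622,"wx":0.396,"wy":0.571,"wz":-0.956,"jaw":53},{"x":0.857,"y":0.441,"z":0.622,"wx":0.396,"wy":0.571,"wz":-0.956,"jaw":53},{"x":0.857,"y":0.441,"z":0.622,"wx":0.396,"wy":0.571,"wz":-0.956,"jaw":53},{"x":0.857,"y":0.441,"z":0.622,"wx":0.396,"wy":0.571,"wz":-0.956,"jaw":53},{"x":0.857,"y":0.441,"z":0.622,"wx":0.396,"wy":0.571,"wz":-0.956,"jaw":53},{"x":0.857,"y":0.441,"z":0.622,"wx":0.396,"wy":0.571,"wz":-0.956,"jaw":53},{"x":0.857,"y":0.441,"z":0.622,"wx":0.396,"wy":0.571,"wz":-0.956,"jaw":53},{"x":0.857,"y":0.441,"z":0.622,"wx":0.396,"wy":0.571,"wz":-0.956,"jaw":53}]'

```text
time_s: 4.98
ee_pos: [0.5243, 0.2768, 0.1121]
eef_rot: [-3.045, -0.639, 2.571]
force: [0.5, -0.3, -0.2]
grip_width: 0.0497
```

```bash
python3 - <<'E'
from plan import *
from station import ctrl
T0=cur(); print(T0[:3,3].round(4), ctrl.get_obs()['qpos'].round(2))
B=pose([.4783,.3277,.12],-16,-45)
M=plan(T0,B)
C=pose([.4783,.3277,.049],-16,-45)
M=plan(M,C)
E
```

```text
[0.5243 0.2768 0.1121] [ 0.25  0.78  1.14  0.39  1.74 -0.82]
N 3 {'x': 0.912, 'y': 0.44, 'z': 0.553, 'wx': 0.394, 'wy': 0.558, 'wz': -0.946}
    1 [0.5102 0.295  0.1135] [-175.9  -39.6  152.5]
    2 [0.4948 0.312  0.1161] [-177.7  -42.4  158.1]
    3 [0.4783 0.3277 0.12  ] [180. -45. 164.]
N 3 {'x': -0.837, 'z': 0.836}
    1 [0.4783 0.3277 0.0963] [180. -45. 164.]
    2 [0.4783 0.3277 0.0727] [180. -45. 164.]
    3 [0.4783 0.3277 0.049 ] [180. -45. 164.]
```

Call:
carry_out --deltas '[{"x":0.912,"y":0.44,"z":0.553,"wx":0.394,"wy":0.558,"wz":-0.946,"jaw":53},{"x":0.912,"y":0.44,"z":0.553,"wx":0.394,"wy":0.558,"wz":-0.946,"jaw":53},{"x":0.912,"y":0.44,"z":0.553,"wx":0.394,"wy":0.558,"wz":-0.946,"jaw":53},{"x":-0.837,"y":0,"z":0.836,"wx":0,"wy":0,"wz":0,"jaw":53},{"x":0,"y":0,"z":0,"wx":0,"wy":0,"wz":0,"jaw":53}]'

```text
time_s: 5.4
ee_pos: [0.4772, 0.3274, 0.0932]
eef_rot: [-3.135, -0.787, 2.856]
force: [-0.1, -0.7, -1.0]
grip_width: 0.0498
```

```bash
python3 - <<'E'
from plan import *
from station import ctrl
T0=cur(); print(T0[:3,3].round(4), ctrl.get_obs()['qpos'].round(2))
C=pose([.4783,.3277,.049],-16,-45)
M=plan(T0,C)
def crop(im,r,c,h,w,s): return cv2.resize(im[r:r+h,c:c+w],None,fx=s,fy=s,interpolation=cv2.INTER_CUBIC)
a=ctrl.camera('scene');b=ctrl.camera('top')
cv2.imwrite('pics/p1.png',np.hstack([crop(a,40,300,120,100,4),crop(b,150,150,120,100,4)]))
E
```

```text
[0.4772 0.3274 0.0932] [ 0.34  0.86  1.12  0.44  1.82 -0.98]
N 2 {'x': -0.799, 'y': 0.019, 'z': 0.764, 'wx': -0.012, 'wy': -0.007, 'wz': -0.027}
    1 [0.4777 0.3275 0.0711] [-179.8  -45.   163.8]
    2 [0.4783 0.3277 0.049 ] [-180.  -45.  164.]
```

View pics/p1.png

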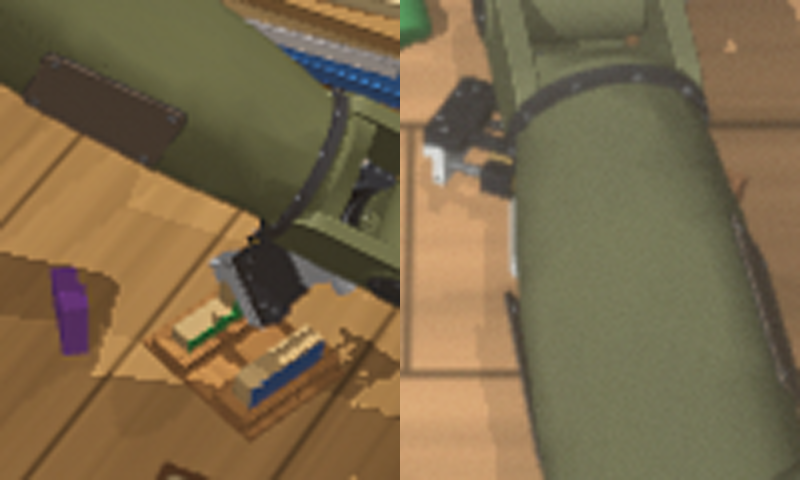

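Call:
carry_out --deltas '[{"x":-0.4,"y":0.01,"z":0.382,"wx":-0.006,"wy":-0.003,"wz":-0.013,"jaw":53},{"x":-0.4,"y":0.01,"z":0.382,"wx":-0.006,"wy":-0.003,"wz":-0.013,"jaw":53},{"x":-0.4,"y":0.01,"z":0.382,"wx":-0.006,"wy":-0.003,"wz":-0.013,"jaw":53},{"x":-0.4,"y":0.01,"z":0.382,"wx":-0.006,"wy":-0.003,"wz":-0.013,"jaw":53},{"x":0,"y":0,"z":0,"wx":0,"wy":0,"wz":0,"jaw":53}]'

```text
time_s: 5.92
ee_pos: [0.4794, 0.3269, 0.0497]
eef_rot: [3.141, -0.785, 2.861]
force: [0.8, -1.2, -0.2]
grip_width: 0.0497
```

Call:
carry_out --deltas '[{"x":0,"y":0,"z":0,"wx":0,"wy":0,"wz":0,"jaw":20},{"x":0,"y":0,"z":0,"wx":0,"wy":0,"wz":0,"jaw":20},{"x":0,"y":0,"z":0,"wx":0,"wy":0,"wz":0,"jaw":20},{"x":0,"y":0,"z":0,"wx":0,"wy":0,"wz":0,"jaw":20},{"x":0,"y":0,"z":0,"wx":0,"wy":0,"wz":0,"jaw":20}]' --squeeze 25

```text
time_s: 6.33
ee_pos: [0.4805, 0.3276, 0.053]
eef_rot: [3.137, -0.781, 2.864]
force: [0.9, 0.3, 2.3]
grip_width: 0.0277
```

```bash
python3 - <<'E'
from plan import *
from station import ctrl
T0=cur(); print(T0[:3,3].round(4))
p=T0[:3,3].copy(); p[2]+=.08
M=plan(T0,T(p,T0[:3,:3]))
D=pose([.46,.08,.07],-30,45)
M1=plan(M,D)
E=pose([.42,.15,.16],-20,0); M2=plan(M,E); plan(M2,D)
E
```

```text
[0.4805 0.3276 0.053 ]
N 3 {'x': 0.939, 'y': 0.005, 'z': -0.947}
    1 [0.4805 0.3276 0.0797] [179.7 -44.7 164.1]
    2 [0.4805 0.3276 0.1063] [179.7 -44.7 164.1]
    3 [0.4805 0.3276 0.133 ] [179.7 -44.7 164.1]
N 20 {'x': -0.22, 'y': -0.581, 'z': 0.187, 'wx': 0.003, 'wy': -0.974, 'wz': 0.168}
    1 [0.4777 0.3163 0.1272] [-179.6  -40.3  163.1]
    5 [0.4696 0.2697 0.1059] [-177.9  -22.4  159.9]
    9 [0.4653 0.221  0.0887] [-177.3   -4.4  157.6]
    13 [0.4632 0.1705 0.0768] [-177.4   13.6  155.3]
    17 [0.4618 0.119  0.0707] [-178.3   31.6  152.7]
    20 [0.4601 0.0802 0.07  ] [-180.   45.  150.]
N 10 {'x': 0.071, 'y': -0.939, 'z': -0.117, 'wx': -0.029, 'wy': -0.976, 'wz': 0.082}
    1 [0.4759 0.3094 0.1356] [179.9 -40.3 163.6]
    3 [0.4657 0.2732 0.141 ] [-179.8  -31.3  162.7]
    5 [0.4543 0.2375 0.1466] [-179.7  -22.4  161.9]
    7 [0.4416 0.2021 0.1522] [-179.7  -13.4  161.1]
    9 [0.4275 0.1673 0.1575] [-179.9   -4.5  160.4]
    10 [0.4201 0.15   0.16  ] [180.  -0. 160.]
N 10 {'x': -0.154, 'y': -0.226, 'z': 0.552, 'wx': 0.086, 'wy': -0.979, 'wz': 0.207}
    1 [0.4214 0.1447 0.1489] [-179.7    4.5  159.1]
    3 [0.4262 0.1329 0.1278] [-179.1   13.5  157.3]
    5 [0.4334 0.1196 0.1084] [-178.9   22.5  155.4]
    7 [0.4427 0.1048 0.0911] [-179.    31.5  153.5]
    9 [0.4539 0.0886 0.0763] [-179.5   40.5  151.3]
    10 [0.46   0.08   0.0699] [-180.   45.  150.]
```

Call:
carry_out --deltas '[{"x":0.4,"y":0,"z":-0.4,"wx":0,"wy":0,"wz":0,"jaw":20},{"x":0.7,"y":0,"z":-0.7,"wx":0,"wy":0,"wz":0,"jaw":20},{"x":0.9,"y":0,"z":-0.9,"wx":0,"wy":0,"wz":0,"jaw":20},{"x":0.9,"y":0,"z":-0.9,"wx":0,"wy":0,"wz":0,"jaw":20},{"x":0,"y":0,"z":0,"wx":0,"wy":0,"wz":0,"jaw":20}]'

```text
time_s: 6.75
ee_pos: [0.4814, 0.3279, 0.1403]
eef_rot: [3.131, -0.775, 2.868]
force: [0.3, -0.2, -0.4]
grip_width: 0.0276
```

```bash
python3 - <<'E'
from plan import *
from station import ctrl
T0=cur(); print(T0[:3,3].round(4),ctrl.get_obs()['time_s'])
E=pose([.43,.16,.16],-20,0); M2=plan(T0,E,12); D=pose([.46,.08,.06],-30,45); plan(M2,D,12)
def crop(im,r,c,h,w,s): return cv2.resize(im[r:r+h,c:c+w],None,fx=s,fy=s,interpolation=cv2.INTER_CUBIC)
a=ctrl.camera('scene');print(cur()[:3,3].round(4))
cv2.imwrite('pics/p2.png',np.hstack([crop(a,40,300,120,100,4)]))
E
```

```text
[0.4814 0.3279 0.1403] 6.75
N 12 {'x': 0.024, 'y': -0.732, 'z': -0.081, 'wx': -0.02, 'wy': -0.808, 'wz': 0.071}
    1 [0.4781 0.3136 0.1416] [179.6 -40.7 163.9]
    3 [0.471  0.2852 0.1446] [179.9 -33.3 163. ]
    5 [0.4631 0.257  0.1479] [-179.9  -25.9  162.3]
    7 [0.4546 0.229  0.1513] [-179.8  -18.5  161.6]
    9 [0.4453 0.2012 0.1548] [-179.8  -11.1  160.9]
    11 [0.4353 0.1737 0.1582] [-179.9   -3.7  160.3]
    12 [0.43   0.1601 0.1599] [180.   0. 160.]
N 12 {'x': -0.091, 'y': -0.242, 'z': 0.494, 'wx': 0.071, 'wy': -0.816, 'wz': 0.172}
    1 [0.4301 0.1549 0.15  ] [-179.7    3.8  159.2]
    3 [0.4317 0.1437 0.1308] [-179.3   11.2  157.7]
    5 [0.4352 0.1314 0.1125] [-179.    18.8  156.2]
    7 [0.4405 0.1181 0.0955] [-178.9   26.3  154.6]
    9 [0.4473 0.1036 0.0799] [-179.1   33.8  152.9]
    11 [0.4555 0.0881 0.0661] [-179.6   41.3  151. ]
    12 [0.46   0.08   0.0599] [180.  45. 150.]
[0.4808 0.3277 0.1377]
```

View pics/p2.png

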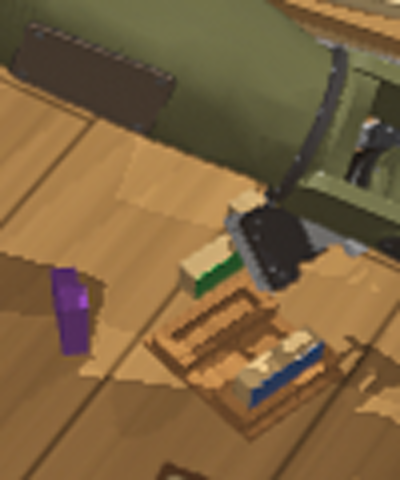

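Call:
carry_out --deltas '[{"x":0.024,"y":-0.732,"z":-0.081,"wx":-0.02,"wy":-0.808,"wz":0.071,"jaw":20},{"x":0.024,"y":-0.732,"z":-0.081,"wx":-0.02,"wy":-0.808,"wz":0.071,"jaw":20},{"x":0.024,"y":-0.732,"z":-0.081,"wx":-0.02,"wy":-0.808,"wz":0.071,"jaw":20},{"x":0.024,"y":-0.732,"z":-0.081,"wx":-0.02,"wy":-0.808,"wz":0.071,"jaw":20},{"x":0.024,"y":-0.732,"z":-0.081,"wx":-0.02,"wy":-0.808,"wz":0.071,"jaw":20},{"x":0.024,"y":-0.732,"z":-0.081,"wx":-0.02,"wy":-0.808,"wz":0.071,"jaw":20},{"x":0.024,"y":-0.732,"z":-0.081,"wx":-0.02,"wy":-0.808,"wz":0.071,"jaw":20},{"x":0.024,"y":-0.732,"z":-0.081,"wx":-0.02,"wy":-0.808,"wz":0.071,"jaw":20},{"x":0.024,"y":-0.732,"z":-0.081,"wx":-0.02,"wy":-0.808,"wz":0.071,"jaw":20},{"x":0.024,"y":-0.732,"z":-0.081,"wx":-0.02,"wy":-0.808,"wz":0.071,"jaw":20},{"x":0.024,"y":-0.732,"z":-0.081,"wx":-0.02,"wy":-0.808,"wz":0.071,"jaw":20},{"x":0.024,"y":-0.732,"z":-0.081,"wx":-0.02,"wy":-0.808,"wz":0.071,"jaw":20}]'

```text
time_s: 7.8
ee_pos: [0.4281, 0.1588, 0.1548]
eef_rot: [-3.136, -0.003, 2.792]
force: [-0.3, -0.8, -0.2]
grip_width: 0.0278
```

Call:
carry_out --deltas '[{"x":-0.091,"y":-0.242,"z":0.494,"wx":0.071,"wy":-0.816,"wz":0.172,"jaw":20},{"x":-0.091,"y":-0.242,"z":0.494,"wx":0.071,"wy":-0.816,"wz":0.172,"jaw":20},{"x":-0.091,"y":-0.242,"z":0.494,"wx":0.071,"wy":-0.816,"wz":0.172,"jaw":20},{"x":-0.091,"y":-0.242,"z":0.494,"wx":0.071,"wy":-0.816,"wz":0.172,"jaw":20},{"x":-0.091,"y":-0.242,"z":0.494,"wx":0.071,"wy":-0.816,"wz":0.172,"jaw":20},{"x":-0.091,"y":-0.242,"z":0.494,"wx":0.071,"wy":-0.816,"wz":0.172,"jaw":20},{"x":-0.091,"y":-0.242,"z":0.494,"wx":0.071,"wy":-0.816,"wz":0.172,"jaw":20},{"x":-0.091,"y":-0.242,"z":0.494,"wx":0.071,"wy":-0.816,"wz":0.172,"jaw":20},{"x":-0.091,"y":-0.242,"z":0.494,"wx":0.071,"wy":-0.816,"wz":0.172,"jaw":20},{"x":-0.091,"y":-0.242,"z":0.494,"wx":0.071,"wy":-0.816,"wz":0.172,"jaw":20},{"x":-0.091,"y":-0.242,"z":0.494,"wx":0.071,"wy":-0.816,"wz":0.172,"jaw":20},{"x":0,"y":0,"z":0,"wx":0,"wy":0,"wz":0,"jaw":20}]'

```text
time_s: 8.8
ee_pos: [0.4542, 0.0932, 0.084]
eef_rot: [-3.117, 0.675, 2.64]
force: [0.4, 0.3, -0.0]
grip_width: 0.0275
```

```bash
python3 - <<'E'
from plan import *
from station import ctrl
o=ctrl.get_obs();T0=cur(); print(T0[:3,3].round(4),o['time_s'],o['qpos'].round(2),np.degrees(o['eef_rot']).round(1))
D=pose([.46,.08,.03],-30,45); plan(T0,D)
def crop(im,r,c,h,w,s): return cv2.resize(im[r:r+h,c:c+w],None,fx=s,fy=s,interpolation=cv2.INTER_CUBIC)
a=ctrl.camera('scene');b=ctrl.camera('top');print(cur()[:3,3].round(4))
cv2.imwrite('pics/p3.png',np.hstack([crop(a,90,260,120,100,4),crop(b,150,220,120,100,4)]))
E
```

```text
[0.4542 0.0932 0.084 ] 8.8 [ 0.43  0.16  2.19 -1.04  0.64  0.18] [-178.6   38.7  151.3]
N 3 {'x': 0.443, 'y': -0.132, 'z': 0.809, 'wx': -0.039, 'wy': -0.458, 'wz': 0.075}
    1 [0.4555 0.089  0.0659] [-179.    40.8  150.9]
    2 [0.4575 0.0846 0.0479] [-179.5   42.9  150.5]
    3 [0.46 0.08 0.03] [180.  45. 150.]
[0.4545 0.0934 0.0838]
```

View pics/p3.png

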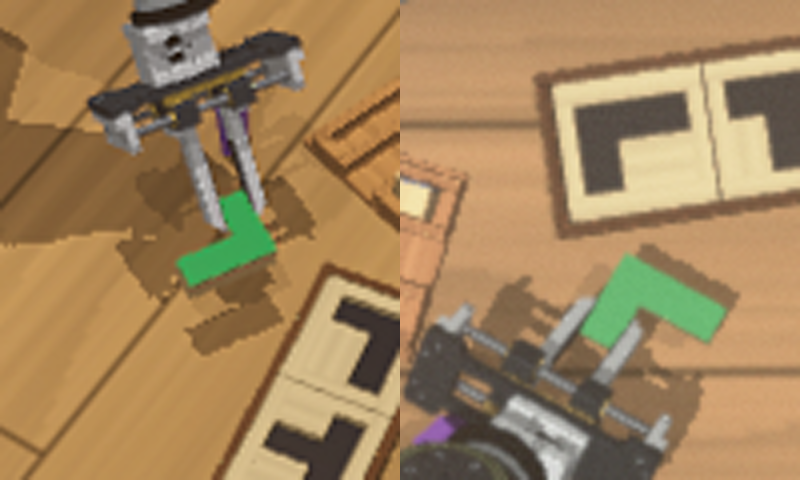

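```bash
python3 - <<'E'
from plan import *
T0=cur()
D=pose([.46,.085,.05],-14,45); plan(T0,D,6)
E
```

```text
N 6 {'x': 0.134, 'y': -0.045, 'z': 0.258, 'wx': -0.403, 'wy': -0.234, 'wz': -0.391}
    1 [0.455  0.092  0.0782] [-179.    39.7  153.8]
    2 [0.4557 0.0905 0.0725] [-179.3   40.8  156.2]
    3 [0.4565 0.0891 0.0668] [-179.5   41.8  158.6]
    4 [0.4575 0.0877 0.0612] [-179.7   42.9  161. ]
    5 [0.4587 0.0863 0.0556] [-179.9   43.9  163.5]
    6 [0.46  0.085 0.05 ] [-180.   45.  166.]
```

Call:
carry_out --deltas '[{"x":0.134,"y":-0.045,"z":0.258,"wx":-0.403,"wy":-0.234,"wz":-0.391,"jaw":20},{"x":0.134,"y":-0.045,"z":0.258,"wx":-0.403,"wy":-0.234,"wz":-0.391,"jaw":20},{"x":0.134,"y":-0.045,"z":0.258,"wx":-0.403,"wy":-0.234,"wz":-0.391,"jaw":20},{"x":0.134,"y":-0.045,"z":0.258,"wx":-0.403,"wy":-0.234,"wz":-0.391,"jaw":20},{"x":0.134,"y":-0.045,"z":0.258,"wx":-0.403,"wy":-0.234,"wz":-0.391,"jaw":20},{"x":0.134,"y":-0.045,"z":0.258,"wx":-0.403,"wy":-0.234,"wz":-0.391,"jaw":20},{"x":0,"y":0,"z":0,"wx":0,"wy":0,"wz":0,"jaw":20}]'

```text
time_s: 9.48
ee_pos: [0.4608, 0.0887, 0.1036]
eef_rot: [3.132, 0.694, 2.887]
force: [-0.4, -0.4, -0.9]
grip_width: 0.0278
```

```bash
python3 - <<'E'
from plan import *
from station import ctrl
o=ctrl.get_obs();T0=cur(); print(T0[:3,3].round(4),o['time_s'],o['qpos'].round(2),np.degrees(o['eef_rot']).round(1))
D=pose([.462,.085,.013],-14,45); plan(T0,D,6)
E
```

```text
[0.4608 0.0887 0.1036] 9.4833 [ 0.3   0.04  2.28 -1.04  0.39 -0.12] [179.4  39.8 165.4]
N 6 {'x': 0.492, 'y': -0.031, 'z': 0.573, 'wx': 0.006, 'wy': -0.19, 'wz': -0.016}
    1 [0.4605 0.0883 0.0885] [179.5  40.7 165.5]
    2 [0.4603 0.0878 0.0734] [179.6  41.5 165.6]
    3 [0.4604 0.0872 0.0583] [179.7  42.4 165.7]
    4 [0.4607 0.0865 0.0432] [179.8  43.3 165.8]
    5 [0.4613 0.0858 0.0281] [179.9  44.1 165.9]
    6 [0.462  0.085  0.0131] [180.  45. 166.]
```

```bash
python3 - <<'E'
from plan import *
T0=cur()
M=plan(T0,pose([.44,.06,.15],20,5),12); M=plan(M,pose([.44,.06,.07],55,45),12); plan(M,pose([.44,.06,.013],55,45),6)
E
```

```text
N 12 {'x': 0.006, 'y': -0.13, 'z': -0.214, 'wx': -0.233, 'wy': 0.616, 'wz': -0.587}
    1 [0.4574 0.0869 0.1068] [-179.5   37.   168.9]
    3 [0.4515 0.0827 0.1137] [-178.1   31.2  175.2]
    5 [0.4466 0.0781 0.1212] [-177.4   25.3 -178.9]
    7 [0.4431 0.0732 0.1291] [-177.5   19.4 -173.4]
    9 [0.4408 0.068  0.1374] [-178.1   13.6 -168. ]
    11 [0.44   0.0627 0.1459] [-179.2    7.8 -162.7]
    12 [0.4401 0.0601 0.1501] [-180.    5. -160.]
N 12 {'x': 0.135, 'y': -0.024, 'z': 0.312, 'wx': -0.274, 'wy': -0.705, 'wz': -0.588}
    1 [0.4382 0.0589 0.1437] [ 179.1    8.2 -157.3]
    3 [0.4356 0.057  0.1304] [ 177.6   14.8 -152. ]
    5 [0.4343 0.0559 0.1169] [ 176.8   21.6 -146.7]
    7 [0.4345 0.0557 0.1033] [ 176.6   28.3 -141.1]
    9 [0.4358 0.0565 0.0898] [ 177.2   35.1 -135.2]
    11 [0.4383 0.0585 0.0765] [ 178.8   41.7 -128.7]
    12 [0.4399 0.06   0.0701] [-180.   45. -125.]
N 6 {'x': 0.336, 'y': -0.001, 'z': 0.337, 'wx': -0.001}
    1 [0.4399 0.06   0.0605] [-180.   45. -125.]
    2 [0.4399 0.06   0.051 ] [-180.   45. -125.]
    3 [0.44   0.06   0.0415] [-180.   45. -125.]
    4 [0.44  0.06  0.032] [-180.   45. -125.]
    5 [0.44   0.06   0.0225] [-180.   45. -125.]
    6 [0.44  0.06  0.013] [ 180.   45. -125.]
```

Call:
carry_out --deltas '[{"x":0.006,"y":-0.13,"z":-0.214,"wx":-0.233,"wy":0.616,"wz":-0.587,"jaw":20},{"x":0.006,"y":-0.13,"z":-0.214,"wx":-0.233,"wy":0.616,"wz":-0.587,"jaw":20},{"x":0.006,"y":-0.13,"z":-0.214,"wx":-0.233,"wy":0.616,"wz":-0.587,"jaw":20},{"x":0.006,"y":-0.13,"z":-0.214,"wx":-0.233,"wy":0.616,"wz":-0.587,"jaw":20},{"x":0.006,"y":-0.13,"z":-0.214,"wx":-0.233,"wy":0.616,"wz":-0.587,"jaw":20},{"x":0.006,"y":-0.13,"z":-0.214,"wx":-0.233,"wy":0.616,"wz":-0.587,"jaw":20},{"x":0.006,"y":-0.13,"z":-0.214,"wx":-0.233,"wy":0.616,"wz":-0.587,"jaw":20},{"x":0.006,"y":-0.13,"z":-0.214,"wx":-0.233,"wy":0.616,"wz":-0.587,"jaw":20},{"x":0.006,"y":-0.13,"z":-0.214,"wx":-0.233,"wy":0.616,"wz":-0.587,"jaw":20},{"x":0.006,"y":-0.13,"z":-0.214,"wx":-0.233,"wy":0.616,"wz":-0.587,"jaw":20},{"x":0.006,"y":-0.13,"z":-0.214,"wx":-0.233,"wy":0.616,"wz":-0.587,"jaw":20},{"x":0.006,"y":-0.13,"z":-0.214,"wx":-0.233,"wy":0.616,"wz":-0.587,"jaw":20}]'

```text
time_s: 10.48
ee_pos: [0.4395, 0.0622, 0.1439]
eef_rot: [-3.119, 0.145, -2.863]
force: [0.3, -0.1, -1.0]
grip_width: 0.0278
```

```bash
python3 - <<'E'
from plan import *
from station import ctrl
o=ctrl.get_obs();T0=cur(); print(T0[:3,3].round(4),o['time_s'],o['qpos'].round(2),np.degrees(o['eef_rot']).round(1))
M=plan(T0,pose([.44,.06,.07],55,45),12)
E
```

```text
[0.4395 0.0622 0.1439] 10.4833 [ 0.05  0.04  1.98  0.01  0.97 -1.8 ] [-178.7    8.3 -164. ]
N 12 {'x': 0.135, 'y': -0.028, 'z': 0.282, 'wx': -0.346, 'wy': -0.649, 'wz': -0.638}
    1 [0.4379 0.061  0.138 ] [-179.8   11.2 -161. ]
    3 [0.4356 0.0591 0.1258] [ 178.5   17.2 -155.1]
    5 [0.4346 0.0577 0.1133] [ 177.4   23.4 -149.1]
    7 [0.4349 0.0572 0.1008] [ 177.    29.6 -142.9]
    9 [0.4362 0.0576 0.0883] [ 177.4   35.9 -136.3]
    11 [0.4384 0.059  0.076 ] [ 178.8   42.  -129. ]
    12 [0.4399 0.0601 0.07  ] [ 180.   45. -125.]
```

```bash
cat > kin.py <<'E'
from plan import *
from scipy.optimize import least_squares
def rz(a):return R.from_euler('z',a).as_matrix()
def ry(a):return R.from_euler('y',a).as_matrix()
def fk(q,k):
    H,L1,L2,d,lat,a3,off=k
    M=rz(q[0]); p=np.array([0,0,H]); M=M@ry(q[1]); p=p+M@[0,lat,L1]; M=M@ry(q[2]); p=p+M@[a3,0,0]; p=p+M@[0,0,L2]; M=M@rz(q[3])@ry(q[4])@rz(q[5]+off); p=p+M@[0,0,d]
    return p,M
D=[([-1.337,.3,1.521,0,1.321,-.067],(.163,-.525,.205),(3.1416,0,.3008)),
([.25,.78,1.14,.39,1.74,-.82],(.5243,.2768,.1121),(-3.045,-.639,2.571)),
([.34,.86,1.12,.44,1.82,-.98],(.4772,.3274,.0932),(-3.135,-.787,2.856)),
([.43,.16,2.19,-1.04,.64,.18],(.4542,.0932,.084),(-3.117,.675,2.64)),
([.30,.04,2.28,-1.04,.39,-.12],(.4608,.0887,.1036),(3.132,.694,2.887)),
([.05,.04,1.98,.01,.97,-1.8],(.4395,.0622,.1439),(-3.119,.145,-2.863))]
def res(k):
    o=[]
    for q,p,e in D:
        P,M=fk(q,k); o+=list(P-p)+list(.3*(R.from_matrix(M).inv()*R.from_euler('xyz',e)).as_rotvec())
    return np.array(o)
best=None
for off in np.arange(-3,3.2,.8):
    s=least_squares(res,[.2,.4,.4,.3,0,0,off]); 
    if best is None or s.cost<best.cost: best=s
K=best.x
LO=np.array([-3.03,-.79,.23,-1.04,0,-2.55]);HI=np.array([3.03,2.21,2.52,4.18,3.07,2.55])
def ik(Tt,q0):
    def f(q):
        P,M=fk(q,K); return np.r_[P-Tt[:3,3],.3*(R.from_matrix(M).inv()*R.from_matrix(Tt[:3,:3])).as_rotvec()]
    s=least_squares(f,np.clip(q0,LO+.01,HI-.01),bounds=(LO,HI)); return s.x,np.sqrt(2*s.cost)
if __name__=='__main__':
    print(K.round(4),best.cost); print(res(K).reshape(-1,6).round(3))
    q5=D[5][0]
    for p in ([.44,.06,.013],[.46,.09,.013],[.48,.12,.013]):
      for th in (30,35,40,45):
        for h in range(-60,70,10):
            b=min((ik(pose(p,h,th),q0) for q0 in (D[5][0],D[4][0],D[3][0],[.1,.1,2.1,.6,.7,-2.2])),key=lambda t:t[1])
            if b[1]<.004: print(p,th,h,b[0].round(2),round(b[1],4))
E
python3 kin.py
```

```text
[0.2249 0.4248 0.448  0.2732 0.037  0.0438 1.571 ] 2.6335561966279973e-05
[[ 0.    -0.    -0.001 -0.    -0.    -0.   ]
 [-0.     0.001  0.002  0.002 -0.     0.001]
 [-0.001  0.    -0.002  0.001  0.    -0.001]
 [ 0.001  0.002  0.002  0.001  0.001  0.002]
 [-0.002 -0.002 -0.002 -0.    -0.001 -0.   ]
 [ 0.001 -0.001  0.001 -0.001  0.001 -0.001]]
[0.44, 0.06, 0.013] 30 -60 [ 0.36  0.37  2.07 -0.78  0.77  0.43] 0.0
[0.44, 0.06, 0.013] 30 -50 [ 0.34  0.34  2.13 -0.86  0.67  0.33] 0.0
[0.44, 0.06, 0.013] 30 -40 [ 0.31  0.3   2.18 -0.92  0.56  0.22] 0.0
[0.44, 0.06, 0.013] 30 -30 [ 0.27  0.27  2.23 -0.98  0.44  0.09] 0.0
[0.44, 0.06, 0.013] 30 -20 [ 0.22  0.24  2.28 -1.01  0.32 -0.08] 0.0
[0.44, 0.06, 0.013] 30 -10 [ 0.15  0.21  2.31 -0.94  0.2  -0.35] 0.0
[0.44, 0.06, 0.013] 30 0 [ 0.08  0.2   2.33 -0.39  0.1  -1.11] 0.0
[0.44, 0.06, 0.013] 30 10 [-0.    0.2   2.33  0.75  0.13 -2.47] 0.0
[0.44, 0.06, 0.013] 35 -60 [ 0.41  0.4   2.07 -0.9   0.82  0.57] 0.0
[0.44, 0.06, 0.013] 35 -50 [ 0.39  0.36  2.14 -1.    0.71  0.5 ] 0.0
[0.44, 0.06, 0.013] 40 -60 [ 0.45  0.44  2.07 -1.    0.87  0.69] 0.0
[... 1299 characters left out ...]
  -0.29] 0.0
[0.48, 0.12, 0.013] 30 0 [ 0.23  0.29  2.19 -0.68  0.18 -0.69] 0.0
[0.48, 0.12, 0.013] 30 10 [ 0.17  0.29  2.2   0.02  0.13 -1.6 ] 0.0
[0.48, 0.12, 0.013] 30 20 [ 0.1   0.29  2.2   0.72  0.19 -2.5 ] 0.0
[0.48, 0.12, 0.013] 35 -60 [ 0.49  0.5   1.9  -0.82  0.9   0.54] 0.0
[0.48, 0.12, 0.013] 35 -50 [ 0.48  0.46  1.97 -0.91  0.79  0.47] 0.0
[0.48, 0.12, 0.013] 35 -40 [ 0.46  0.42  2.04 -1.    0.67  0.4 ] 0.0
[0.48, 0.12, 0.013] 35 10 [ 0.17  0.29  2.25  0.89  0.   -2.47] 0.0024
[0.48, 0.12, 0.013] 40 -60 [ 0.53  0.54  1.9  -0.91  0.95  0.64] 0.0
[0.48, 0.12, 0.013] 40 -50 [ 0.52  0.49  1.98 -1.02  0.84  0.6 ] 0.0
[0.48, 0.12, 0.013] 45 -60 [ 0.57  0.57  1.89 -0.99  1.01  0.74] 0.0
```

```bash
python3 - <<'E'
from kin import *
T0=cur(); W=[pose([.455,.09,.14],-45,8),pose([.46,.10,.06],-65,43),pose([.46,.10,.014],-65,43)]
M=T0; q=np.array(D[5][0])
for w,n in zip(W,(13,12,5)):
    M0=M; M=plan(M0,w,n); rel=np.real(logm(np.linalg.inv(M0)@w))
    for s in (.25,.5,.75,1): q,e=ik(M0@expm(rel*s),q); print(q.round(2),round(e,4))
E
```

```text
N 13 {'x': -0.035, 'y': 0.123, 'z': 0.019, 'wx': 0.125, 'wy': 0.016, 'wz': 1.012}
    1 [0.4395 0.0648 0.1436] [-178.8    8.3 -168.7]
    3 [0.4402 0.0699 0.1429] [-179.     8.3 -178.1]
    5 [0.4418 0.0747 0.1423] [-179.2    8.3  172.5]
    7 [0.4441 0.0793 0.1417] [-179.5    8.3  163.1]
    9 [0.4471 0.0835 0.1411] [-179.7    8.2  153.8]
    11 [0.4508 0.0871 0.1405] [-179.8    8.1  144.4]
    13 [0.455 0.09  0.14 ] [180.   8. 135.]
[ 0.09  0.05  1.97 -0.03  0.97 -1.47] 0.0
[ 0.13  0.07  1.95 -0.08  0.99 -1.15] 0.0
[ 0.16  0.1   1.92 -0.11  1.01 -0.84] 0.0
[ 0.18  0.14  1.89 -0.13  1.04 -0.54] 0.0
N 12 {'x': 0.157, 'y': 0.053, 'z': 0.299, 'wx': 0.159, 'wy': -0.63, 'wz': 0.334}
    1 [0.4541 0.0924 0.1336] [-179.5   10.9  133.5]
    3 [0.4532 0.0964 0.1206] [-178.8   16.7  130.4]
    5 [0.4532 0.0992 0.1072] [-178.4   22.5  127.3]
    7 [0.4541 0.101  0.0937] [-178.3   28.4  124.1]
    9 [0.4559 0.1015 0.0801] [-178.6   34.3  120.7]
    11 [0.4584 0.1008 0.0667] [-179.4   40.1  117. ]
    12 [0.46   0.0999 0.0601] [180.  43. 115.]
[ 0.29  0.16  1.93 -0.33  0.97 -0.23] 0.0
[ 0.39  0.23  1.95 -0.55  0.96  0.09] 0.0
[ 0.47  0.32  1.95 -0.73  1.    0.39] 0.0
[ 0.53  0.44  1.92 -0.88  1.08  0.65] 0.0
N 5 {'x': 0.315, 'z': 0.337, 'wz': -0.001}
    1 [0.46   0.0999 0.0509] [180.  43. 115.]
    2 [0.46   0.0999 0.0417] [180.  43. 115.]
    3 [0.46   0.1    0.0324] [180.  43. 115.]
    4 [0.46   0.1    0.0232] [180.  43. 115.]
    5 [0.46  0.1   0.014] [180.  43. 115.]
[ 0.53  0.46  1.92 -0.89  1.06  0.68] 0.0
[ 0.53  0.49  1.92 -0.9   1.05  0.7 ] 0.0
[ 0.53  0.51  1.92 -0.91  1.03  0.72] 0.0
[ 0.53  0.54  1.92 -0.92  1.02  0.74] 0.0
```

Call:
carry_out --deltas '[{"x":-0.035,"y":0.123,"z":0.019,"wx":0.125,"wy":0.016,"wz":1,"jaw":20},{"x":-0.035,"y":0.123,"z":0.019,"wx":0.125,"wy":0.016,"wz":1,"jaw":20},{"x":-0.035,"y":0.123,"z":0.019,"wx":0.125,"wy":0.016,"wz":1,"jaw":20},{"x":-0.035,"y":0.123,"z":0.019,"wx":0.125,"wy":0.016,"wz":1,"jaw":20},{"x":-0.035,"y":0.123,"z":0.019,"wx":0.125,"wy":0.016,"wz":1,"jaw":20},{"x":-0.035,"y":0.123,"z":0.019,"wx":0.125,"wy":0.016,"wz":1,"jaw":20},{"x":-0.035,"y":0.123,"z":0.019,"wx":0.125,"wy":0.016,"wz":1,"jaw":20},{"x":-0.035,"y":0.123,"z":0.019,"wx":0.125,"wy":0.016,"wz":1,"jaw":20},{"x":-0.035,"y":0.123,"z":0.019,"wx":0.125,"wy":0.016,"wz":1,"jaw":20},{"x":-0.035,"y":0.123,"z":0.019,"wx":0.125,"wy":0.016,"wz":1,"jaw":20},{"x":-0.035,"y":0.123,"z":0.019,"wx":0.125,"wy":0.016,"wz":1,"jaw":20},{"x":-0.035,"y":0.123,"z":0.019,"wx":0.125,"wy":0.016,"wz":1,"jaw":20}]'

```text
time_s: 11.48
ee_pos: [0.4529, 0.089, 0.1398]
eef_rot: [-3.14, 0.143, 2.443]
force: [0.4, -0.1, -0.9]
grip_width: 0.0277
```

Call:
carry_out --deltas '[{"x":0.157,"y":0.053,"z":0.299,"wx":0.159,"wy":-0.63,"wz":0.334,"jaw":20},{"x":0.157,"y":0.053,"z":0.299,"wx":0.159,"wy":-0.63,"wz":0.334,"jaw":20},{"x":0.157,"y":0.053,"z":0.299,"wx":0.159,"wy":-0.63,"wz":0.334,"jaw":20},{"x":0.157,"y":0.053,"z":0.299,"wx":0.159,"wy":-0.63,"wz":0.334,"jaw":20},{"x":0.157,"y":0.053,"z":0.299,"wx":0.159,"wy":-0.63,"wz":0.334,"jaw":20},{"x":0.157,"y":0.053,"z":0.299,"wx":0.159,"wy":-0.63,"wz":0.334,"jaw":20},{"x":0.157,"y":0.053,"z":0.299,"wx":0.159,"wy":-0.63,"wz":0.334,"jaw":20},{"x":0.157,"y":0.053,"z":0.299,"wx":0.159,"wy":-0.63,"wz":0.334,"jaw":20},{"x":0.157,"y":0.053,"z":0.299,"wx":0.159,"wy":-0.63,"wz":0.334,"jaw":20},{"x":0.157,"y":0.053,"z":0.299,"wx":0.159,"wy":-0.63,"wz":0.334,"jaw":20},{"x":0.157,"y":0.053,"z":0.299,"wx":0.159,"wy":-0.63,"wz":0.334,"jaw":20},{"x":0,"y":0,"z":0,"wx":0,"wy":0,"wz":0,"jaw":20}]'

```text
time_s: 12.48
ee_pos: [0.455, 0.0998, 0.065]
eef_rot: [-3.128, 0.707, 2.134]
force: [-0.6, -0.1, -0.6]
grip_width: 0.0283
```

```bash
python3 - <<'E'
from plan import *
from station import ctrl
o=ctrl.get_obs();T0=cur(); print(T0[:3,3].round(4),o['time_s'],o['qpos'].round(2),np.degrees(o['eef_rot']).round(1))
D=pose([.46,.10,.025],-65,45); plan(T0,D,4)
def crop(im,r,c,h,w,s): return cv2.resize(im[r:r+h,c:c+w],None,fx=s,fy=s,interpolation=cv2.INTER_CUBIC)
a=ctrl.camera('scene');b=ctrl.camera('top')
cv2.imwrite('pics/p4.png',np.hstack([crop(a,90,260,120,100,4),crop(b,150,220,120,100,4)]))
E
```

```text
[0.455  0.0998 0.065 ] 12.4833 [ 0.52  0.37  1.99 -0.89  0.99  0.55] [-179.2   40.5  122.3]
N 4 {'x': 0.315, 'y': 0.06, 'z': 0.389, 'wx': 0.228, 'wy': -0.242, 'wz': 0.293}
    1 [0.4561 0.1001 0.055 ] [-179.4   41.6  120.5]
    2 [0.4573 0.1003 0.045 ] [-179.5   42.8  118.7]
    3 [0.4586 0.1002 0.035 ] [-179.7   43.9  116.9]
    4 [0.46  0.1   0.025] [180.  45. 115.]
```

View pics/p4.png

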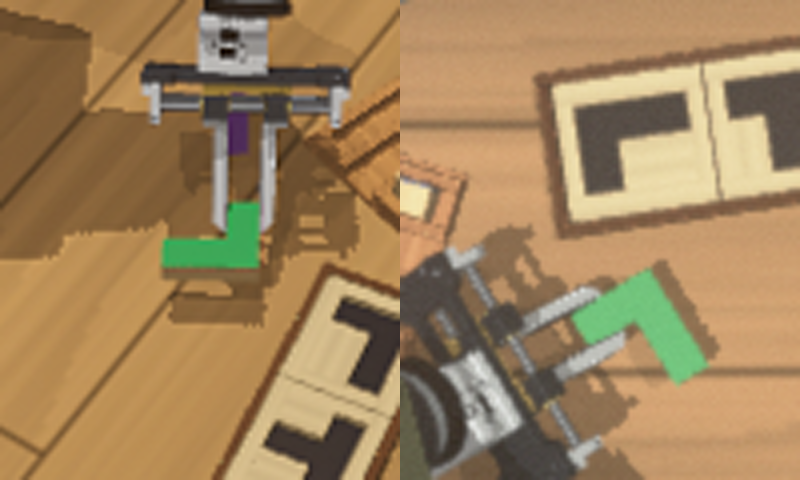

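Call:
carry_out --deltas '[{"x":0.315,"y":0.06,"z":0.389,"wx":0.228,"wy":-0.242,"wz":0.293,"jaw":20},{"x":0.315,"y":0.06,"z":0.389,"wx":0.228,"wy":-0.242,"wz":0.293,"jaw":20},{"x":0.315,"y":0.06,"z":0.389,"wx":0.228,"wy":-0.242,"wz":0.293,"jaw":20},{"x":0.315,"y":0.06,"z":0.389,"wx":0.228,"wy":-0.242,"wz":0.293,"jaw":20},{"x":0.1,"y":0,"z":0.1,"wx":0,"wy":0,"wz":0,"jaw":20},{"x":0.1,"y":0,"z":0.1,"wx":0,"wy":0,"wz":0,"jaw":20},{"x":0,"y":0,"z":0,"wx":0,"wy":0,"wz":0,"jaw":20},{"x":0,"y":0,"z":0,"wx":0,"wy":0,"wz":0,"jaw":20}]'

```text
time_s: 13.25
ee_pos: [0.461, 0.0999, 0.0218]
eef_rot: [3.137, 0.781, 2.004]
force: [-1.0, -0.4, -0.5]
grip_width: 0.0278
```

Call:
carry_out --deltas '[{"x":0.1,"y":0,"z":0.1,"wx":0,"wy":0,"wz":0,"jaw":20},{"x":0.1,"y":0,"z":0.1,"wx":0,"wy":0,"wz":0,"jaw":20},{"x":0,"y":0,"z":0,"wx":0,"wy":0,"wz":0,"jaw":20}]'

```text
time_s: 13.5
ee_pos: [0.4607, 0.0998, 0.0153]
eef_rot: [3.138, 0.782, 2.005]
force: [-0.9, -0.1, -1.0]
grip_width: 0.0277
```

Call:
carry_out --deltas '[{"x":0.07,"y":0,"z":0.07,"wx":0,"wy":0,"wz":0,"jaw":20},{"x":0,"y":0,"z":0,"wx":0,"wy":0,"wz":0,"jaw":20}]'

```text
time_s: 13.67
ee_pos: [0.4607, 0.0999, 0.0133]
eef_rot: [3.138, 0.782, 2.005]
force: [-0.0, 1.1, -0.9]
grip_width: 0.0277
```

Call:
carry_out --deltas '[{"x":0.06,"y":0,"z":0.06,"wx":0,"wy":0,"wz":0,"jaw":20},{"x":0,"y":0,"z":0,"wx":0,"wy":0,"wz":0,"jaw":20}]'

```text
time_s: 13.83
ee_pos: [0.4609, 0.0999, 0.0117]
eef_rot: [3.138, 0.782, 2.005]
force: [0.4, 0.6, 0.6]
grip_width: 0.0276
```

Call:
carry_out --deltas '[{"x":0,"y":0,"z":0,"wx":0,"wy":0,"wz":0,"jaw":55},{"x":0,"y":0,"z":0,"wx":0,"wy":0,"wz":0,"jaw":55},{"x":0,"y":0,"z":0,"wx":0,"wy":0,"wz":0,"jaw":55},{"x":0,"y":0,"z":0,"wx":0,"wy":0,"wz":0,"jaw":55},{"x":0,"y":0,"z":-0.5,"wx":0,"wy":0,"wz":0,"jaw":55},{"x":0,"y":0,"z":-1,"wx":0,"wy":0,"wz":0,"jaw":55},{"x":0,"y":0,"z":-1,"wx":0,"wy":0,"wz":0,"jaw":55},{"x":0,"y":0,"z":-1,"wx":0,"wy":0,"wz":0,"jaw":55}]'

```text
time_s: 14.5
ee_pos: [0.4392, 0.1454, 0.0625]
eef_rot: [3.138, 0.782, 2.004]
force: [0.7, 0.1, -0.5]
grip_width: 0.0513
```

```bash
python3 - <<'E'
from plan import *
from station import ctrl
o=ctrl.get_obs();T0=cur(); print(T0[:3,3].round(4),o['time_s'],o['qpos'].round(2),np.degrees(o['eef_rot']).round(1))
def crop(im,r,c,h,w,s): return cv2.resize(im[r:r+h,c:c+w],None,fx=s,fy=s,interpolation=cv2.INTER_CUBIC)
a=ctrl.camera('scene');b=ctrl.camera('top')
cv2.imwrite('pics/s5.png',a);cv2.imwrite('pics/t5.png',b)
cv2.imwrite('pics/p5.png',np.hstack([crop(a,90,260,120,100,4),crop(b,150,220,120,100,4)]))
E
cat > fitp.py <<'E'
import sys
from h import *
from fit1h import rng,crop
def fitpiece(ims,poly,p0,z,ch):
    """ch: (pos,neg) channels"""
    out={}; allit=[]
    for n,im in ims.items():
        b=rng(n,world(poly,p0,z),7); c=crop(im,b).astype(float); s=c[...,ch[0]]-c[...,ch[1]]
        m=cov(render(n,[world(poly,p0,z)],b)); W=cv2.dilate((m>.05).astype(np.uint8),np.ones((11,11)))>0
        hi=np.median(s[m>.99]); lo=np.median(s[W&(m<.01)]); a=np.clip((s-lo)/(hi-lo),0,1)*W
        it=(a,lambda v,n=n,b=b: render(n,[world(poly,v,z)],b)); allit.append(it)
        r=fitmask([it],p0); out[n]=r; print(n,r[0][:2].round(4),np.degrees(r[0][2]).round(2),r[1].round(2))
    return out
E
python3 - <<'E'
from fitp import *
ims={'scene':cv2.imread('pics/s5.png'),'top':cv2.imread('pics/t5.png')}
# elbow ref: TCP(.461,.100) -> z_e 31, y_e 28 ; u=-65
a=np.radians(-65);u=np.array([np.cos(a),np.sin(a)]);v=np.array([-np.sin(a),np.cos(a)])
c=np.array([.4609,.0999])+u*.031-v*.028; print(c)
fitpiece(ims,ELB,[c[0],c[1],a],.024,(1,2))
E
```

```text
[0.4392 0.1454 0.0625] 14.5 [ 0.65  0.47  1.89 -0.85  1.16  0.72] [179.8  44.8 114.8]
[0.44862455 0.05997115]
scene [0.4506 0.058 ] -65.11 1.84
top [0.4499 0.0607] -64.83 2.0
```

View pics/p5.png

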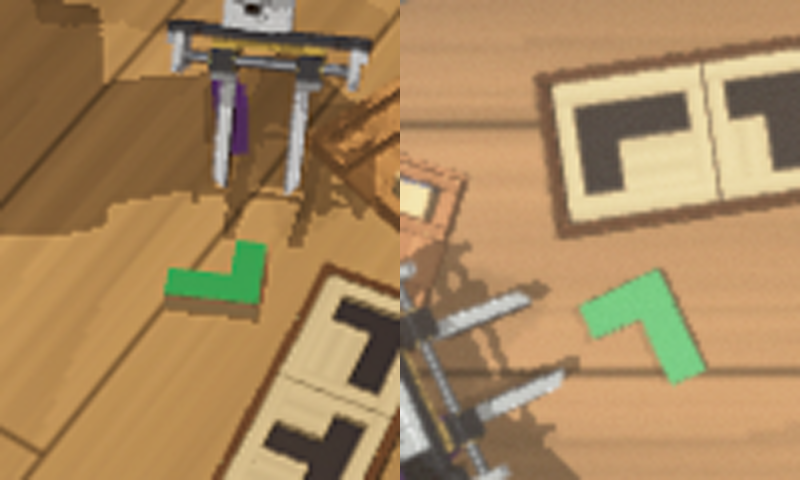

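```bash
python3 - <<'E'
from kin import *
T0=cur(); W=[pose([.4489,.0591,.075],25,0,False),pose([.4489,.0591,.0125],25,0,False)]
M=T0; q=np.array([ 0.65 , 0.47 , 1.89, -0.85,  1.16 , 0.72])
for w,n in zip(W,(None,5)):
    M0=M; M=plan(M0,w,n); rel=np.real(logm(np.linalg.inv(M0)@w))
    for s in (.25,.5,.75,1): q,e=ik(M0@expm(rel*s),q); print(q.round(2),round(e,4))
E
```

```text
N 19 {'x': -0.229, 'y': 0.107, 'z': 0.079, 'wx': 0.405, 'wy': 0.398, 'wz': 0.975}
    1 [0.4439 0.1437 0.0656] [177.1  42.8 108.6]
    4 [0.4534 0.1324 0.0714] [172.1  36.   92. ]
    7 [0.4598 0.1186 0.0759] [169.8  28.5  77.4]
    10 [0.4625 0.1033 0.0787] [169.8  20.7  64. ]
    13 [0.4615 0.0875 0.0796] [171.6  13.1  51.1]
    16 [0.4569 0.0724 0.0783] [175.1   6.1  38.2]
    19 [0.449  0.059  0.0749] [180.   0.  25.]
[ 0.52  0.44  1.8  -0.64  1.18  0.84] 0.0
[ 0.37  0.39  1.78 -0.44  1.15  0.97] 0.0
[ 0.21  0.33  1.82 -0.23  1.08  1.09] 0.0
[ 0.05  0.25  1.92 -0.    0.97  1.18] 0.0
N 5 {'x': -0.001, 'y': -0.001, 'z': 0.624, 'wx': 0.001, 'wz': 0.002}
    1 [0.449  0.0591 0.0624] [180.   0.  25.]
    2 [0.449  0.0591 0.0499] [180.   0.  25.]
    3 [0.4489 0.0591 0.0375] [180.   0.  25.]
    4 [0.4489 0.0591 0.025 ] [180.   0.  25.]
    5 [0.4489 0.0591 0.0125] [180.   0.  25.]
[ 0.05  0.28  1.93 -0.    0.94  1.18] 0.0
[ 0.05  0.31  1.94 -0.    0.9   1.18] 0.0
[ 0.05  0.33  1.94 -0.    0.86  1.18] 0.0
[0.05 0.37 1.95 0.   0.83 1.18] 0.0
```

Call:
carry_out --deltas '[{"x":-0.229,"y":0.107,"z":0.079,"wx":0.405,"wy":0.398,"wz":0.975,"jaw":64},{"x":-0.229,"y":0.107,"z":0.079,"wx":0.405,"wy":0.398,"wz":0.975,"jaw":64},{"x":-0.229,"y":0.107,"z":0.079,"wx":0.405,"wy":0.398,"wz":0.975,"jaw":64},{"x":-0.229,"y":0.107,"z":0.079,"wx":0.405,"wy":0.398,"wz":0.975,"jaw":64},{"x":-0.229,"y":0.107,"z":0.079,"wx":0.405,"wy":0.398,"wz":0.975,"jaw":64},{"x":-0.229,"y":0.107,"z":0.079,"wx":0.405,"wy":0.398,"wz":0.975,"jaw":64},{"x":-0.229,"y":0.107,"z":0.079,"wx":0.405,"wy":0.398,"wz":0.975,"jaw":64},{"x":-0.229,"y":0.107,"z":0.079,"wx":0.405,"wy":0.398,"wz":0.975,"jaw":64},{"x":-0.229,"y":0.107,"z":0.079,"wx":0.405,"wy":0.398,"wz":0.975,"jaw":64},{"x":-0.229,"y":0.107,"z":0.079,"wx":0.405,"wy":0.398,"wz":0.975,"jaw":64},{"x":-0.229,"y":0.107,"z":0.079,"wx":0.405,"wy":0.398,"wz":0.975,"jaw":64},{"x":-0.229,"y":0.107,"z":0.079,"wx":0.405,"wy":0.398,"wz":0.975,"jaw":64}]'

```text
time_s: 15.6
ee_pos: [0.4619, 0.0899, 0.0772]
eef_rot: [2.983, 0.274, 0.96]
force: [-0.3, 0.5, 0.3]
grip_width: 0.0602
```

Call:
carry_out --deltas '[{"x":-0.229,"y":0.107,"z":0.079,"wx":0.405,"wy":0.398,"wz":0.975,"jaw":64},{"x":-0.229,"y":0.107,"z":0.079,"wx":0.405,"wy":0.398,"wz":0.975,"jaw":64},{"x":-0.229,"y":0.107,"z":0.079,"wx":0.405,"wy":0.398,"wz":0.975,"jaw":64},{"x":-0.229,"y":0.107,"z":0.079,"wx":0.405,"wy":0.398,"wz":0.975,"jaw":64},{"x":-0.229,"y":0.107,"z":0.079,"wx":0.405,"wy":0.398,"wz":0.975,"jaw":64},{"x":-0.229,"y":0.107,"z":0.079,"wx":0.405,"wy":0.398,"wz":0.975,"jaw":64},{"x":-0.229,"y":0.107,"z":0.079,"wx":0.405,"wy":0.398,"wz":0.975,"jaw":64},{"x":0,"y":0,"z":0,"wx":0,"wy":0,"wz":0,"jaw":64},{"x":0,"y":0,"z":0,"wx":0,"wy":0,"wz":0,"jaw":64}]'

```text
time_s: 16.35
ee_pos: [0.4483, 0.0561, 0.0729]
eef_rot: [3.139, 0.005, 0.435]
force: [0.1, 0.0, -0.1]
grip_width: 0.0601
```

```bash
python3 - <<'E'
from plan import *
from station import ctrl
T0=cur(); print(np.degrees(ctrl.get_obs()['eef_rot']).round(2))
plan(T0,pose([.4489,.0591,.0125],25,0,False),6)
E
```

```text
[179.87   0.28  24.94]
N 6 {'x': 0.016, 'y': -0.021, 'z': 0.503, 'wx': 0.005, 'wy': 0.01, 'wz': -0.002}
    1 [0.4484 0.0566 0.0628] [179.9   0.2  25. ]
    2 [0.4485 0.0571 0.0528] [179.9   0.2  25. ]
    3 [0.4486 0.0576 0.0427] [1.799e+02 1.000e-01 2.500e+01]
    4 [0.4487 0.0581 0.0326] [1.8e+02 1.0e-01 2.5e+01]
    5 [0.4488 0.0586 0.0226] [180.   0.  25.]
    6 [0.4489 0.0591 0.0125] [-180.    0.   25.]
```

Call:
carry_out --deltas '[{"x":0.016,"y":-0.021,"z":0.503,"wx":0.005,"wy":0.01,"wz":-0.002,"jaw":64},{"x":0.016,"y":-0.021,"z":0.503,"wx":0.005,"wy":0.01,"wz":-0.002,"jaw":64},{"x":0.016,"y":-0.021,"z":0.503,"wx":0.005,"wy":0.01,"wz":-0.002,"jaw":64},{"x":0.016,"y":-0.021,"z":0.503,"wx":0.005,"wy":0.01,"wz":-0.002,"jaw":64},{"x":0.016,"y":-0.021,"z":0.503,"wx":0.005,"wy":0.01,"wz":-0.002,"jaw":64},{"x":0.016,"y":-0.021,"z":0.503,"wx":0.005,"wy":0.01,"wz":-0.002,"jaw":64},{"x":0,"y":0,"z":0,"wx":0,"wy":0,"wz":0,"jaw":64}]'

```text
time_s: 16.93
ee_pos: [0.4481, 0.06, 0.0105]
eef_rot: [-3.139, 0.002, 0.436]
force: [-0.5, -0.8, -1.0]
grip_width: 0.0604
```

Call:
carry_out --deltas '[{"x":0,"y":0,"z":0,"wx":0,"wy":0,"wz":0,"jaw":20},{"x":0,"y":0,"z":0,"wx":0,"wy":0,"wz":0,"jaw":20},{"x":0,"y":0,"z":0,"wx":0,"wy":0,"wz":0,"jaw":20},{"x":0,"y":0,"z":0,"wx":0,"wy":0,"wz":0,"jaw":20},{"x":0,"y":0,"z":0,"wx":0,"wy":0,"wz":0,"jaw":20},{"x":0,"y":0,"z":0,"wx":0,"wy":0,"wz":0,"jaw":20}]' --squeeze 10

```text
time_s: 17.43
ee_pos: [0.4494, 0.0599, 0.0131]
eef_rot: [-3.141, -0.002, 0.436]
force: [-0.9, 0.4, 2.8]
grip_width: 0.0278
```

```bash
python3 - <<'E'
from plan import *
from station import ctrl
o=ctrl.get_obs();T0=cur(); print(T0[:3,3].round(4),o['time_s'],o['qpos'].round(2),np.degrees(o['eef_rot']).round(2))
def crop(im,r,c,h,w,s): return cv2.resize(im[r:r+h,c:c+w],None,fx=s,fy=s,interpolation=cv2.INTER_CUBIC)
a=ctrl.camera('scene');b=ctrl.camera('top')
cv2.imwrite('pics/s6.png',a);cv2.imwrite('pics/t6.png',b)
cv2.imwrite('pics/p6.png',np.hstack([crop(a,90,260,120,100,4),crop(b,150,220,120,100,4)]))
E
```

```text
[0.4494 0.0599 0.0131] 17.4333 [0.05 0.36 1.95 0.   0.82 1.18] [-1.7996e+02 -1.0000e-01  2.4980e+01]
```

View pics/p6.png

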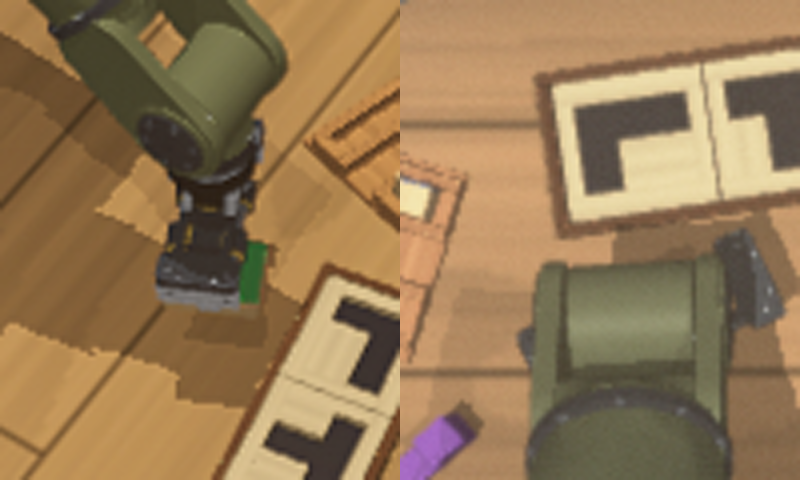

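Call:
carry_out --deltas '[{"x":0,"y":0,"z":0,"wx":0,"wy":0,"wz":0,"jaw":64},{"x":0,"y":0,"z":0,"wx":0,"wy":0,"wz":0,"jaw":64},{"x":0,"y":0,"z":0,"wx":0,"wy":0,"wz":0,"jaw":64},{"x":0,"y":0,"z":-0.6,"wx":0,"wy":0,"wz":0,"jaw":64},{"x":0,"y":0,"z":-1,"wx":0,"wy":0,"wz":0,"jaw":64},{"x":-0.9,"y":-0.42,"z":-0.6,"wx":0,"wy":0,"wz":0,"jaw":64},{"x":-0.9,"y":-0.42,"z":0,"wx":0,"wy":0,"wz":0,"jaw":64},{"x":-0.9,"y":-0.42,"z":0,"wx":0,"wy":0,"wz":0,"jaw":64},{"x":-0.9,"y":-0.42,"z":0,"wx":0,"wy":0,"wz":0,"jaw":64},{"x":-0.9,"y":-0.42,"z":0,"wx":0,"wy":0,"wz":0,"jaw":64}]'

```text
time_s: 18.37
ee_pos: [0.3488, 0.0599, 0.0566]
eef_rot: [-3.141, -0.001, 0.436]
force: [1.5, 0.3, -0.3]
grip_width: 0.0598
```

```bash
python3 - <<'E'
from plan import *
from station import ctrl
from fitp import *
o=ctrl.get_obs();T0=cur(); print(T0[:3,3].round(4),o['time_s'],o['qpos'].round(2),np.degrees(o['eef_rot']).round(2))
def crop(im,r,c,h,w,s): return cv2.resize(im[r:r+h,c:c+w],None,fx=s,fy=s,interpolation=cv2.INTER_CUBIC)
a=ctrl.camera('scene');b=ctrl.camera('top')
cv2.imwrite('pics/s7.png',a);cv2.imwrite('pics/t7.png',b)
cv2.imwrite('pics/p7.png',np.hstack([crop(a,90,260,120,100,4),crop(b,150,220,120,100,4)]))
fitpiece({'scene':a,'top':b},ELB,[.449,.0593,np.radians(-65)],.024,(1,2))
E
```

```text
[0.3488 0.0599 0.0566] 18.3667 [0.07 0.08 2.18 0.   0.88 1.2 ] [-1.7994e+02 -7.0000e-02  2.4980e+01]
scene [0.4512 0.058 ] -64.69 4.36
top [0.4501 0.0606] -64.66 12.08
```

View pics/p7.png

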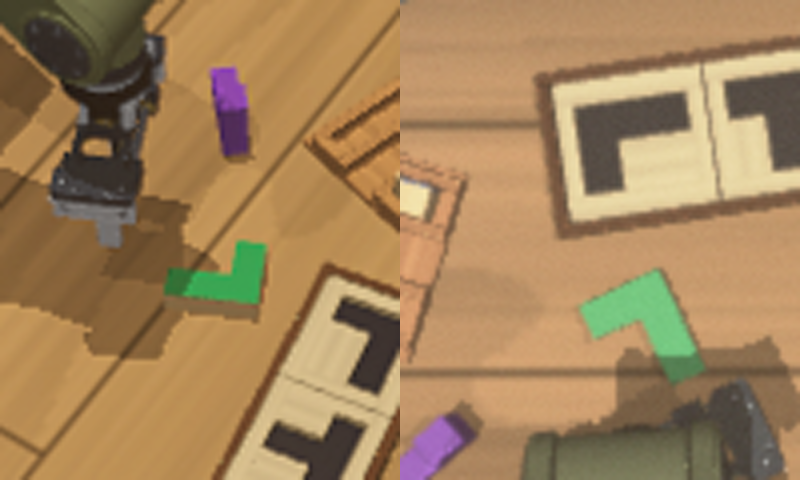

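```bash
python3 - <<'E'
from plan import *
T0=cur()
M=plan(T0,pose([.4486,.0596,.0566],25,0,False),5);plan(M,pose([.4486,.0596,.0122],25,0,False),4)
E
```

```text
N 5 {'x': 0.912, 'y': 0.429, 'z': -0.002, 'wx': -0.004}
    1 [0.3679 0.0599 0.0565] [-179.9   -0.    25. ]
    2 [0.3881 0.0598 0.0565] [-180.   -0.   25.]
    3 [0.4082 0.0597 0.0566] [-180.   -0.   25.]
    4 [0.4284 0.0597 0.0566] [-180.   -0.   25.]
    5 [0.4485 0.0596 0.0566] [180.  -0.  25.]
N 4 {'x': 0.001, 'z': 0.555, 'wx': 0.001}
    1 [0.4486 0.0596 0.0455] [180.  -0.  25.]
    2 [0.4486 0.0596 0.0344] [180.  -0.  25.]
    3 [0.4486 0.0596 0.0233] [-180.   -0.   25.]
    4 [0.4486 0.0596 0.0122] [-180.   -0.   25.]
```

Call:
carry_out --deltas '[{"x":0.912,"y":0.429,"z":0,"wx":0,"wy":0,"wz":0,"jaw":60},{"x":0.912,"y":0.429,"z":0,"wx":0,"wy":0,"wz":0,"jaw":60},{"x":0.912,"y":0.429,"z":0,"wx":0,"wy":0,"wz":0,"jaw":60},{"x":0.912,"y":0.429,"z":0,"wx":0,"wy":0,"wz":0,"jaw":60},{"x":0.912,"y":0.429,"z":0,"wx":0,"wy":0,"wz":0,"jaw":60},{"x":0,"y":0,"z":0,"wx":0,"wy":0,"wz":0,"jaw":60},{"x":0,"y":0,"z":0.555,"wx":0,"wy":0,"wz":0,"jaw":60},{"x":0,"y":0,"z":0.555,"wx":0,"wy":0,"wz":0,"jaw":60},{"x":0,"y":0,"z":0.555,"wx":0,"wy":0,"wz":0,"jaw":60},{"x":0,"y":0,"z":0.5,"wx":0,"wy":0,"wz":0,"jaw":60},{"x":0,"y":0,"z":0,"wx":0,"wy":0,"wz":0,"jaw":60},{"x":0,"y":0,"z":0,"wx":0,"wy":0,"wz":0,"jaw":60}]'

```text
time_s: 19.47
ee_pos: [0.4505, 0.0596, 0.0132]
eef_rot: [-3.14, -0.0, 0.436]
force: [0.5, 0.8, -0.0]
grip_width: 0.0565
```

Call:
carry_out --deltas '[{"x":0,"y":0,"z":0,"wx":0,"wy":0,"wz":0,"jaw":20},{"x":0,"y":0,"z":0,"wx":0,"wy":0,"wz":0,"jaw":20},{"x":0,"y":0,"z":0,"wx":0,"wy":0,"wz":0,"jaw":20},{"x":0,"y":0,"z":0,"wx":0,"wy":0,"wz":0,"jaw":20},{"x":0,"y":0,"z":0,"wx":0,"wy":0,"wz":0,"jaw":20},{"x":0,"y":0,"z":0,"wx":0,"wy":0,"wz":0,"jaw":20},{"x":0,"y":0,"z":0,"wx":0,"wy":0,"wz":0,"jaw":20}]' --squeeze 20

```text
time_s: 20.05
ee_pos: [0.4508, 0.0596, 0.0137]
eef_rot: [-3.141, -0.001, 0.436]
force: [-1.3, -0.9, 4.9]
grip_width: 0.0278
```

```bash
cat > elb.py <<'E'
from kin import *
P=cur()[:3,3]; c=np.array([.4486,.0596]); a=np.radians(-65); v=np.array([-np.sin(a),np.cos(a)])
E
python3 - <<'E'
from elb import *
yo=(P[:2]-c)@v; print(P.round(4),'yoff',yo)
A=np.radians(8.3); tgt=np.array([.6071,.0858])+yo*np.array([-np.sin(A),np.cos(A)]); print(tgt)
T0=cur(); M=T0; q=np.array([ 0.05,  0.36,  1.95 , 0. ,   0.82  ,1.18])
for w,n in ((pose([P[0],P[1],.06],25,0,False),3),(pose([*tgt,.06],98.3,0,False),17)):
    M0=M; M=plan(M0,w,n); rel=np.real(logm(np.linalg.inv(M0)@w))
    for s in (.25,.5,.75,1): q,e=ik(M0@expm(rel*s),q); print(q.round(2),round(e,4))
E
```

```text
[0.4508 0.0596 0.0137] yoff 0.001981497375186252
[0.60681396 0.08776074]
N 3 {'x': 0.001, 'z': -0.772, 'wx': -0.004, 'wy': -0.006, 'wz': -0.001}
    1 [0.4508 0.0596 0.0291] [-1.8e+02 -1.0e-01  2.5e+01]
    2 [0.4508 0.0596 0.0446] [-180.   -0.   25.]
    3 [0.4508 0.0596 0.06  ] [180.  -0.  25.]
[0.05 0.34 1.94 0.   0.86 1.18] 0.0
[0.05 0.32 1.94 0.   0.88 1.18] 0.0
[0.05 0.3  1.93 0.   0.91 1.18] 0.0
[ 0.05  0.28  1.92 -0.    0.94  1.18] 0.0
N 17 {'x': 0.326, 'y': 0.379, 'wz': -0.941}
    1 [0.4599 0.0555 0.06  ] [180.   -0.   29.3]
    4 [0.4887 0.0474 0.06  ] [180.   -0.   42.3]
    7 [0.5186 0.046  0.06  ] [180.   -0.   55.2]
    10 [0.5481 0.0513 0.06  ] [180.    0.   68.1]
    13 [0.5756 0.0631 0.06  ] [180.    0.   81.1]
    16 [0.5998 0.0807 0.06  ] [180.   0.  94.]
    17 [0.6069 0.0877 0.06  ] [180.    0.   98.3]
[ 0.02  0.36  1.82 -0.    0.97  0.83] 0.0
[ 0.02  0.44  1.7  -0.    1.01  0.51] 0.0
[ 0.04  0.51  1.58 -0.    1.05  0.22] 0.0
[ 0.08  0.59  1.47 -0.    1.09 -0.06] 0.0
```

Call:
carry_out --deltas '[{"x":0,"y":0,"z":-0.772,"wx":0,"wy":0,"wz":0,"jaw":20},{"x":0,"y":0,"z":-0.772,"wx":0,"wy":0,"wz":0,"jaw":20},{"x":0,"y":0,"z":-0.772,"wx":0,"wy":0,"wz":0,"jaw":20},{"x":0.326,"y":0.379,"z":0,"wx":0,"wy":0,"wz":-0.941,"jaw":20},{"x":0.326,"y":0.379,"z":0,"wx":0,"wy":0,"wz":-0.941,"jaw":20},{"x":0.326,"y":0.379,"z":0,"wx":0,"wy":0,"wz":-0.941,"jaw":20},{"x":0.326,"y":0.379,"z":0,"wx":0,"wy":0,"wz":-0.941,"jaw":20},{"x":0.326,"y":0.379,"z":0,"wx":0,"wy":0,"wz":-0.941,"jaw":20},{"x":0.326,"y":0.379,"z":0,"wx":0,"wy":0,"wz":-0.941,"jaw":20},{"x":0.326,"y":0.379,"z":0,"wx":0,"wy":0,"wz":-0.941,"jaw":20},{"x":0.326,"y":0.379,"z":0,"wx":0,"wy":0,"wz":-0.941,"jaw":20},{"x":0.326,"y":0.379,"z":0,"wx":0,"wy":0,"wz":-0.941,"jaw":20}]'

```text
time_s: 21.05
ee_pos: [0.5385, 0.0486, 0.0595]
eef_rot: [-3.141, -0.001, 1.117]
force: [0.0, 0.6, -0.5]
grip_width: 0.0277
```

Call:
carry_out --deltas '[{"x":0.326,"y":0.379,"z":0,"wx":0,"wy":0,"wz":-0.941,"jaw":20},{"x":0.326,"y":0.379,"z":0,"wx":0,"wy":0,"wz":-0.941,"jaw":20},{"x":0.326,"y":0.379,"z":0,"wx":0,"wy":0,"wz":-0.941,"jaw":20},{"x":0.326,"y":0.379,"z":0,"wx":0,"wy":0,"wz":-0.941,"jaw":20},{"x":0.326,"y":0.379,"z":0,"wx":0,"wy":0,"wz":-0.941,"jaw":20},{"x":0.326,"y":0.379,"z":0,"wx":0,"wy":0,"wz":-0.941,"jaw":20},{"x":0.326,"y":0.379,"z":0,"wx":0,"wy":0,"wz":-0.941,"jaw":20},{"x":0.326,"y":0.379,"z":0,"wx":0,"wy":0,"wz":-0.941,"jaw":20},{"x":0,"y":0,"z":0,"wx":0,"wy":0,"wz":0,"jaw":20},{"x":0,"y":0,"z":0,"wx":0,"wy":0,"wz":0,"jaw":20}]'

```text
time_s: 21.88
ee_pos: [0.6064, 0.0877, 0.0594]
eef_rot: [3.142, -0.001, 1.714]
force: [-0.2, 0.3, -0.7]
grip_width: 0.0277
```

```bash
python3 - <<'E'
from plan import *
from station import ctrl
o=ctrl.get_obs();T0=cur(); print(T0[:3,3].round(4),o['time_s'],np.degrees(o['eef_rot']).round(2))
def crop(im,r,c,h,w,s): return cv2.resize(im[r:r+h,c:c+w],None,fx=s,fy=s,interpolation=cv2.INTER_CUBIC)
a=ctrl.camera('scene');b=ctrl.camera('top')
cv2.imwrite('pics/s8.png',a);cv2.imwrite('pics/t8.png',b)
cv2.imwrite('pics/p8.png',np.hstack([crop(a,110,290,120,100,4),crop(b,120,220,120,100,4)]))
plan(T0,pose([.6068,.0878,.035],98.3,0,False),4)
E
```

```text
[0.6064 0.0877 0.0594] 21.8833 [ 1.80e+02 -7.00e-02  9.82e+01]
N 4 {'x': 0.001, 'y': 0.005, 'z': 0.305, 'wy': -0.004, 'wz': -0.005}
    1 [0.6065 0.0877 0.0533] [ 1.80e+02 -1.00e-01  9.82e+01]
    2 [0.6066 0.0877 0.0472] [180.   -0.   98.2]
    3 [0.6067 0.0878 0.0411] [180.   -0.   98.3]
    4 [0.6068 0.0878 0.035 ] [180.    0.   98.3]
```

View pics/p8.png

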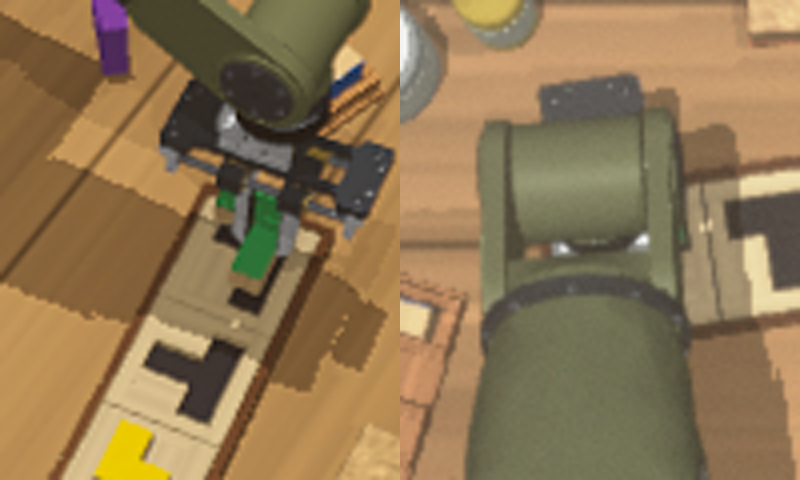

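Call:
carry_out --deltas '[{"x":0,"y":0.005,"z":0.32,"wx":0,"wy":0,"wz":0,"jaw":20},{"x":0,"y":0.005,"z":0.32,"wx":0,"wy":0,"wz":0,"jaw":20},{"x":0,"y":0.005,"z":0.32,"wx":0,"wy":0,"wz":0,"jaw":20},{"x":0,"y":0.005,"z":0.3,"wx":0,"wy":0,"wz":0,"jaw":20},{"x":0,"y":0,"z":0.1,"wx":0,"wy":0,"wz":0,"jaw":20},{"x":0,"y":0,"z":0.1,"wx":0,"wy":0,"wz":0,"jaw":20},{"x":0,"y":0,"z":0.1,"wx":0,"wy":0,"wz":0,"jaw":20},{"x":0,"y":0,"z":0,"wx":0,"wy":0,"wz":0,"jaw":20}]'

```text
time_s: 22.65
ee_pos: [0.6071, 0.0877, 0.0284]
eef_rot: [3.141, -0.001, 1.716]
force: [-0.0, 0.1, -1.3]
grip_width: 0.0278
```

Call:
carry_out --deltas '[{"x":0,"y":0,"z":0.1,"wx":0,"wy":0,"wz":0,"jaw":20},{"x":0,"y":0,"z":0.1,"wx":0,"wy":0,"wz":0,"jaw":20},{"x":0,"y":0,"z":0,"wx":0,"wy":0,"wz":0,"jaw":20}]'

```text
time_s: 22.9
ee_pos: [0.607, 0.0877, 0.0244]
eef_rot: [3.141, -0.001, 1.716]
force: [-0.8, 0.1, -0.9]
grip_width: 0.0278
```

Call:
carry_out --deltas '[{"x":0,"y":0,"z":0.1,"wx":0,"wy":0,"wz":0,"jaw":20},{"x":0,"y":0,"z":0.1,"wx":0,"wy":0,"wz":0,"jaw":20},{"x":0,"y":0,"z":0,"wx":0,"wy":0,"wz":0,"jaw":20}]'

```text
time_s: 23.15
ee_pos: [0.607, 0.0877, 0.0202]
eef_rot: [3.141, -0.001, 1.716]
force: [-0.3, 0.0, -1.4]
grip_width: 0.0279
```

Call:
carry_out --deltas '[{"x":0,"y":0,"z":0.06,"wx":0,"wy":0,"wz":0,"jaw":20},{"x":0,"y":0,"z":0,"wx":0,"wy":0,"wz":0,"jaw":20}]'

```text
time_s: 23.32
ee_pos: [0.6073, 0.0877, 0.0198]
eef_rot: [3.141, -0.001, 1.716]
force: [-1.2, -1.6, 2.1]
grip_width: 0.0279
```

Call:
carry_out --deltas '[{"x":0,"y":0,"z":0.06,"wx":0,"wy":0,"wz":0,"jaw":20},{"x":0,"y":0,"z":0,"wx":0,"wy":0,"wz":0,"jaw":20}]'

```text
time_s: 23.48
ee_pos: [0.6073, 0.0877, 0.0197]
eef_rot: [3.14, -0.001, 1.716]
force: [-7.8, -0.8, 16.2]
grip_width: 0.0277
```

Call:
carry_out --deltas '[{"x":0,"y":0,"z":0,"wx":0,"wy":0,"wz":0,"jaw":50},{"x":0,"y":0,"z":0,"wx":0,"wy":0,"wz":0,"jaw":50},{"x":0,"y":0,"z":0,"wx":0,"wy":0,"wz":0,"jaw":50},{"x":0,"y":0,"z":-0.4,"wx":0,"wy":0,"wz":0,"jaw":50},{"x":0,"y":0,"z":-1,"wx":0,"wy":0,"wz":0,"jaw":50},{"x":0,"y":0,"z":-1,"wx":0,"wy":0,"wz":0,"jaw":50},{"x":0,"y":0,"z":-1,"wx":0,"wy":0,"wz":0,"jaw":50}]'

```text
time_s: 24.07
ee_pos: [0.607, 0.0877, 0.0875]
eef_rot: [3.141, -0.001, 1.716]
force: [0.7, -1.1, 1.3]
grip_width: 0.0469
```

```bash
python3 - <<'E'
from kin import *
from station import ctrl
o=ctrl.get_obs();T0=cur(); print(T0[:3,3].round(4),o['time_s'],o['qpos'].round(2),np.degrees(o['eef_rot']).round(2))
# tee: top bias (.0014,.0010), scene (.0022,-.0016)
print('tee est', np.array([.4458-.0014,-.3396-.001]), np.array([.4456-.0022,-.3412+.0016]))
E
```

```text
[0.607  0.0877 0.0875] 24.0667 [ 0.08  0.55  1.45  0.    1.14 -0.06] [ 1.7996e+02 -8.0000e-02  9.8310e+01]
tee est [ 0.4444 -0.3406] [ 0.4434 -0.3396]
```

```bash
python3 - <<'E'
from kin import *
T0=cur(); M=T0;q=np.array([ 0.08,  0.55 , 1.45 , 0.  ,  1.14 ,-0.06])
for w,n in ((pose([.4258,-.3201,.07],-47.6,0,True),24),):
    M0=M; M=plan(M0,w,n); rel=np.real(logm(np.linalg.inv(M0)@w))
    for s in (.25,.5,.75,1): q,e=ik(M0@expm(rel*s),q); print(q.round(2),round(e,4))
E
```

```text
N 24 {'x': -0.624, 'y': -0.708, 'z': 0.036, 'wx': 0.001, 'wy': -0.001, 'wz': -0.31}
    1 [0.5948 0.0733 0.0868] [ 1.80e+02 -1.00e-01  9.97e+01]
    5 [0.5497 0.0128 0.0838] [180.   -0.  105.4]
    9 [ 0.5107 -0.0519  0.0809] [180.   -0.  111.1]
    13 [ 0.4784 -0.12    0.078 ] [-180.    -0.   116.8]
    17 [ 0.453  -0.1911  0.0751] [-180.     0.   122.5]
    21 [ 0.4347 -0.2643  0.0723] [-180.     0.   128.1]
    24 [ 0.4258 -0.3202  0.0701] [-179.9    0.   132.4]
[-0.07  0.41  1.67  0.    1.06 -0.37] 0.0
[-0.28  0.33  1.8   0.    1.01 -0.73] 0.0
[-0.51  0.33  1.81  0.    1.   -1.1 ] 0.0
[-0.71  0.42  1.7  -0.    1.02 -1.45] 0.0
```

Call:
carry_out --deltas '[{"x":-0.624,"y":-0.708,"z":0.036,"wx":0,"wy":0,"wz":-0.31,"jaw":55},{"x":-0.624,"y":-0.708,"z":0.036,"wx":0,"wy":0,"wz":-0.31,"jaw":55},{"x":-0.624,"y":-0.708,"z":0.036,"wx":0,"wy":0,"wz":-0.31,"jaw":55},{"x":-0.624,"y":-0.708,"z":0.036,"wx":0,"wy":0,"wz":-0.31,"jaw":55},{"x":-0.624,"y":-0.708,"z":0.036,"wx":0,"wy":0,"wz":-0.31,"jaw":55},{"x":-0.624,"y":-0.708,"z":0.036,"wx":0,"wy":0,"wz":-0.31,"jaw":55},{"x":-0.624,"y":-0.708,"z":0.036,"wx":0,"wy":0,"wz":-0.31,"jaw":55},{"x":-0.624,"y":-0.708,"z":0.036,"wx":0,"wy":0,"wz":-0.31,"jaw":55},{"x":-0.624,"y":-0.708,"z":0.036,"wx":0,"wy":0,"wz":-0.31,"jaw":55},{"x":-0.624,"y":-0.708,"z":0.036,"wx":0,"wy":0,"wz":-0.31,"jaw":55},{"x":-0.624,"y":-0.708,"z":0.036,"wx":0,"wy":0,"wz":-0.31,"jaw":55},{"x":-0.624,"y":-0.708,"z":0.036,"wx":0,"wy":0,"wz":-0.31,"jaw":55}]'

```text
time_s: 25.07
ee_pos: [0.4855, -0.1035, 0.0778]
eef_rot: [3.14, -0.001, 2.015]
force: [-0.0, 0.0, -0.3]
grip_width: 0.0516
```

```bash
python3 - <<'E'
from plan import *
from station import ctrl
from fitp import *
o=ctrl.get_obs();T0=cur(); print(T0[:3,3].round(4),o['time_s'])
a=ctrl.camera('scene');b=ctrl.camera('top')
cv2.imwrite('pics/s9.png',a);cv2.imwrite('pics/t9.png',b)
cv2.imwrite('pics/p9.png',np.hstack([cv2.resize(a[110:260,200:380],None,fx=3,fy=3)[:450,:400],cv2.resize(b[130:280,250:380],None,fx=3,fy=3)]))
print('elbow seated'); fitpiece({'scene':a,'top':b},ELB,[.608,.0865,np.radians(8.3)],.030,(1,2))
print('tee'); fitpiece({'scene':a,'top':b},TEE,[.4457,-.340,np.radians(-47.6)],.024,(2,1))
E
```

```text
[ 0.4855 -0.1035  0.0778] 25.0667
elbow seated
scene [0.6089 0.0843] 8.82 1.19
top [0.6086 0.0873] 8.55 1.21
tee
scene [ 0.4456 -0.3411] -47.8 1.68
top [ 0.4462 -0.3394] -46.99 2.24
```

View pics/p9.png

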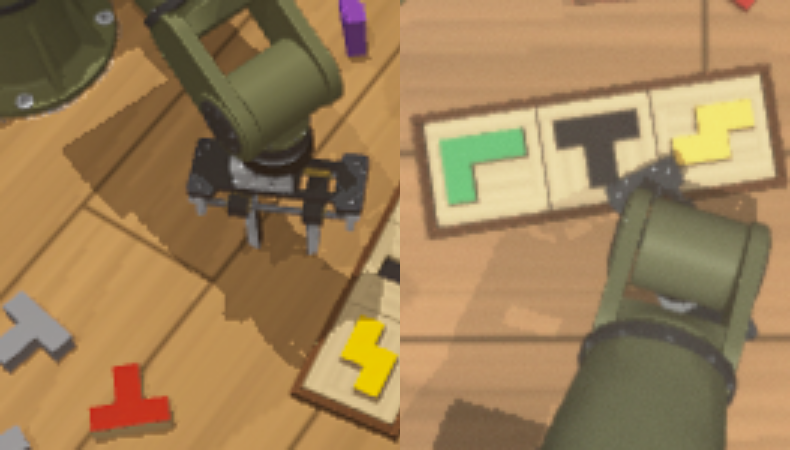

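```bash
python3 - <<'E'
from plan import *
T0=cur()
M=plan(T0,pose([.4261,-.3203,.06],-47.5,0,True),12); plan(M,pose([.4261,-.3203,.0125],-47.5,0,True),5)
E
```

```text
N 12 {'x': -0.621, 'y': -0.701, 'z': 0.073, 'wx': 0.001, 'wy': -0.001, 'wz': -0.313}
    1 [ 0.4779 -0.1216  0.0762] [179.9  -0.  116.7]
    3 [ 0.4645 -0.1565  0.0733] [179.9  -0.  119.6]
    5 [ 0.4528 -0.1921  0.0703] [180.   -0.  122.5]
    7 [ 0.4429 -0.2282  0.0674] [180.    0.  125.3]
    9 [ 0.4349 -0.2648  0.0644] [180.    0.  128.2]
    11 [ 0.4287 -0.3018  0.0615] [180.    0.  131.1]
    12 [ 0.4262 -0.3203  0.0601] [180.    0.  132.5]
N 5 {'x': 0.001, 'y': -0.001, 'z': 0.476, 'wx': 0.001, 'wy': 0.001}
    1 [ 0.4262 -0.3203  0.0505] [180.    0.  132.5]
    2 [ 0.4262 -0.3203  0.041 ] [180.    0.  132.5]
    3 [ 0.4262 -0.3203  0.0315] [180.    0.  132.5]
    4 [ 0.4261 -0.3203  0.022 ] [-180.     0.   132.5]
    5 [ 0.4261 -0.3203  0.0125] [-180.     0.   132.5]
```

Call:
carry_out --deltas '[{"x":-0.621,"y":-0.701,"z":0.073,"wx":0,"wy":0,"wz":-0.313,"jaw":58},{"x":-0.621,"y":-0.701,"z":0.073,"wx":0,"wy":0,"wz":-0.313,"jaw":58},{"x":-0.621,"y":-0.701,"z":0.073,"wx":0,"wy":0,"wz":-0.313,"jaw":58},{"x":-0.621,"y":-0.701,"z":0.073,"wx":0,"wy":0,"wz":-0.313,"jaw":58},{"x":-0.621,"y":-0.701,"z":0.073,"wx":0,"wy":0,"wz":-0.313,"jaw":58},{"x":-0.621,"y":-0.701,"z":0.073,"wx":0,"wy":0,"wz":-0.313,"jaw":58},{"x":-0.621,"y":-0.701,"z":0.073,"wx":0,"wy":0,"wz":-0.313,"jaw":58},{"x":-0.621,"y":-0.701,"z":0.073,"wx":0,"wy":0,"wz":-0.313,"jaw":58},{"x":-0.621,"y":-0.701,"z":0.073,"wx":0,"wy":0,"wz":-0.313,"jaw":58},{"x":-0.621,"y":-0.701,"z":0.073,"wx":0,"wy":0,"wz":-0.313,"jaw":58},{"x":-0.621,"y":-0.701,"z":0.073,"wx":0,"wy":0,"wz":-0.313,"jaw":58},{"x":-0.621,"y":-0.701,"z":0.073,"wx":0,"wy":0,"wz":-0.313,"jaw":58}]'

```text
time_s: 26.17
ee_pos: [0.4276, -0.3193, 0.0598]
eef_rot: [3.14, -0.0, 2.315]
force: [0.7, 0.5, 0.7]
grip_width: 0.055
```

Call:
carry_out --deltas '[{"x":0,"y":0,"z":0,"wx":0,"wy":0,"wz":0,"jaw":58},{"x":0,"y":0,"z":0,"wx":0,"wy":0,"wz":0,"jaw":58}]'

```text
time_s: 26.33
ee_pos: [0.4274, -0.3187, 0.0595]
eef_rot: [3.14, -0.001, 2.312]
force: [-0.3, 0.3, -0.1]
grip_width: 0.0544
```

```bash
python3 - <<'E'
from plan import *
T0=cur()
plan(T0,pose([.4261,-.3203,.0125],-47.5,0,True),6)
E
```

```text
N 6 {'x': -0.003, 'y': -0.018, 'z': 0.392, 'wx': 0.003, 'wy': -0.001, 'wz': -0.001}
    1 [ 0.4272 -0.3189  0.0517] [179.9  -0.  132.5]
    2 [ 0.427  -0.3192  0.0438] [179.9  -0.  132.5]
    3 [ 0.4268 -0.3195  0.036 ] [180.   -0.  132.5]
    4 [ 0.4266 -0.3198  0.0282] [180.   -0.  132.5]
    5 [ 0.4263 -0.3201  0.0203] [180.   -0.  132.5]
    6 [ 0.4261 -0.3203  0.0125] [180.   -0.  132.5]
```

Call:
carry_out --deltas '[{"x":-0.003,"y":-0.018,"z":0.392,"wx":0,"wy":0,"wz":0,"jaw":58},{"x":-0.003,"y":-0.018,"z":0.392,"wx":0,"wy":0,"wz":0,"jaw":58},{"x":-0.003,"y":-0.018,"z":0.392,"wx":0,"wy":0,"wz":0,"jaw":58},{"x":-0.003,"y":-0.018,"z":0.392,"wx":0,"wy":0,"wz":0,"jaw":58},{"x":-0.003,"y":-0.018,"z":0.392,"wx":0,"wy":0,"wz":0,"jaw":58},{"x":-0.003,"y":-0.018,"z":0.36,"wx":0,"wy":0,"wz":0,"jaw":58},{"x":0,"y":0,"z":0,"wx":0,"wy":0,"wz":0,"jaw":58},{"x":0,"y":0,"z":0,"wx":0,"wy":0,"wz":0,"jaw":58}]'

```text
time_s: 27.0
ee_pos: [0.4257, -0.3203, 0.0126]
eef_rot: [3.14, -0.001, 2.314]
force: [0.4, -1.0, -0.8]
grip_width: 0.0543
```

Call:
carry_out --deltas '[{"x":0,"y":0,"z":0,"wx":0,"wy":0,"wz":0,"jaw":20},{"x":0,"y":0,"z":0,"wx":0,"wy":0,"wz":0,"jaw":20},{"x":0,"y":0,"z":0,"wx":0,"wy":0,"wz":0,"jaw":20},{"x":0,"y":0,"z":0,"wx":0,"wy":0,"wz":0,"jaw":20},{"x":0,"y":0,"z":0,"wx":0,"wy":0,"wz":0,"jaw":20},{"x":0,"y":0,"z":0,"wx":0,"wy":0,"wz":0,"jaw":20},{"x":0,"y":0,"z":0,"wx":0,"wy":0,"wz":0,"jaw":20}]' --squeeze 20

```text
time_s: 27.58
ee_pos: [0.426, -0.3205, 0.0133]
eef_rot: [3.14, -0.0, 2.314]
force: [-0.2, 2.2, 3.1]
grip_width: 0.0274
```

```bash
python3 - <<'E'
from kin import *
from station import ctrl
T0=cur(); P=T0[:3,3]; o=ctrl.get_obs(); print(P.round(4), np.degrees(o['eef_rot']).round(2))
a=np.radians(-47.5); xt=(P[:2]-[.4443,-.3402])@[np.cos(a),np.sin(a)]; print('x offset of TCP in tee',xt, 'y', (P[:2]-[.4443,-.3402])@[-np.sin(a),np.cos(a)])
A=np.radians(8.3); tgt=np.array([.6275,-.0288])+xt*np.array([np.cos(A),np.sin(A)]); print(tgt)
M=T0; q=o['qpos']
for w,n in ((T([P[0],P[1],.065],T0[:3,:3]),3),(pose([*tgt,.065],8.3,0,True),20)):
    M0=M; M=plan(M0,w,n); rel=np.real(logm(np.linalg.inv(M0)@w))
    for s in (.25,.5,.75,1): q,e=ik(M0@expm(rel*s),q); print(q.round(2),round(e,4))
E
```

```text
[ 0.426  -0.3205  0.0133] [ 1.7992e+02 -1.0000e-02  1.3257e+02]
x offset of TCP in tee -0.026892312023514504 y -0.00021468212798336276
[ 0.60088936 -0.03268207]
N 3 {'y': 0.001, 'z': -0.862}
    1 [ 0.426  -0.3205  0.0305] [179.9  -0.  132.6]
    2 [ 0.426  -0.3205  0.0478] [179.9  -0.  132.6]
    3 [ 0.426  -0.3205  0.065 ] [179.9  -0.  132.6]
[-0.72  0.48  1.72  0.    0.93 -1.46] 0.0
[-0.72  0.46  1.72  0.    0.96 -1.46] 0.0
[-0.72  0.44  1.71  0.    0.99 -1.46] 0.0
[-0.72  0.42  1.7   0.    1.01 -1.46] 0.0
N 20 {'x': -0.157, 'y': 0.862, 'z': 0.001, 'wx': 0.001, 'wz': -0.608}
    1 [ 0.4408 -0.3112  0.065 ] [179.9  -0.  135.4]
    5 [ 0.495  -0.2669  0.065 ] [179.9   0.  146.5]
    9 [ 0.5397 -0.213   0.065 ] [180.    0.  157.7]
    13 [ 0.573  -0.1515  0.065 ] [180.    0.  168.8]
    17 [ 0.5939 -0.0847  0.0649] [-180.    0.  180.]
    20 [ 0.6008 -0.0326  0.0648] [-180.     0.  -171.7]
[-0.56  0.48  1.62  0.    1.04 -1.55] 0.0
[-0.41  0.52  1.55  0.    1.07 -1.64] 0.0
[-0.26  0.55  1.51  0.    1.08 -1.74] 0.0
[-0.12  0.56  1.5  -0.    1.09 -1.83] 0.0
```

Call:
carry_out --deltas '[{"x":0,"y":0,"z":-0.862,"wx":0,"wy":0,"wz":0,"jaw":20},{"x":0,"y":0,"z":-0.862,"wx":0,"wy":0,"wz":0,"jaw":20},{"x":0,"y":0,"z":-0.862,"wx":0,"wy":0,"wz":0,"jaw":20},{"x":-0.157,"y":0.862,"z":0,"wx":0,"wy":0,"wz":-0.608,"jaw":20},{"x":-0.157,"y":0.862,"z":0,"wx":0,"wy":0,"wz":-0.608,"jaw":20},{"x":-0.157,"y":0.862,"z":0,"wx":0,"wy":0,"wz":-0.608,"jaw":20},{"x":-0.157,"y":0.862,"z":0,"wx":0,"wy":0,"wz":-0.608,"jaw":20},{"x":-0.157,"y":0.862,"z":0,"wx":0,"wy":0,"wz":-0.608,"jaw":20},{"x":-0.157,"y":0.862,"z":0,"wx":0,"wy":0,"wz":-0.608,"jaw":20},{"x":-0.157,"y":0.862,"z":0,"wx":0,"wy":0,"wz":-0.608,"jaw":20},{"x":-0.157,"y":0.862,"z":0,"wx":0,"wy":0,"wz":-0.608,"jaw":20},{"x":-0.157,"y":0.862,"z":0,"wx":0,"wy":0,"wz":-0.608,"jaw":20}]'

```text
time_s: 28.58
ee_pos: [0.5399, -0.2123, 0.0647]
eef_rot: [3.14, -0.0, 2.754]
force: [0.2, 0.1, -0.3]
grip_width: 0.0275
```

Call:
carry_out --deltas '[{"x":-0.157,"y":0.862,"z":0,"wx":0,"wy":0,"wz":-0.608,"jaw":20},{"x":-0.157,"y":0.862,"z":0,"wx":0,"wy":0,"wz":-0.608,"jaw":20},{"x":-0.157,"y":0.862,"z":0,"wx":0,"wy":0,"wz":-0.608,"jaw":20},{"x":-0.157,"y":0.862,"z":0,"wx":0,"wy":0,"wz":-0.608,"jaw":20},{"x":-0.157,"y":0.862,"z":0,"wx":0,"wy":0,"wz":-0.608,"jaw":20},{"x":-0.157,"y":0.862,"z":0,"wx":0,"wy":0,"wz":-0.608,"jaw":20},{"x":-0.157,"y":0.862,"z":0,"wx":0,"wy":0,"wz":-0.608,"jaw":20},{"x":-0.157,"y":0.862,"z":0,"wx":0,"wy":0,"wz":-0.608,"jaw":20},{"x":-0.157,"y":0.862,"z":0,"wx":0,"wy":0,"wz":-0.608,"jaw":20},{"x":-0.157,"y":0.862,"z":0,"wx":0,"wy":0,"wz":-0.608,"jaw":20},{"x":-0.157,"y":0.862,"z":0,"wx":0,"wy":0,"wz":-0.608,"jaw":20},{"x":0,"y":0,"z":0,"wx":0,"wy":0,"wz":0,"jaw":20}]'

```text
time_s: 29.58
ee_pos: [0.6007, -0.03, 0.065]
eef_rot: [3.14, 0.0, -2.992]
force: [-0.6, -0.9, -1.0]
grip_width: 0.0278
```

Call:
carry_out --deltas '[{"x":0,"y":0,"z":0.4,"wx":0,"wy":0,"wz":0,"jaw":20},{"x":0,"y":0,"z":0,"wx":0,"wy":0,"wz":0,"jaw":20}]'

```text
time_s: 29.75
ee_pos: [0.5999, -0.033, 0.0556]
eef_rot: [3.14, -0.001, -2.998]
force: [-0.5, 0.1, -1.0]
grip_width: 0.0276
```

```bash
python3 - <<'E'
from plan import *
from station import ctrl
o=ctrl.get_obs();T0=cur(); print(T0[:3,3].round(4),o['time_s'],np.degrees(o['eef_rot']).round(2))
a=ctrl.camera('scene')
cv2.imwrite('pics/s10.png',a)
cv2.imwrite('pics/p10.png',cv2.resize(a[130:260,270:400],None,fx=4,fy=4))
plan(T0,pose([.6009,-.0327,.034],8.3,0,True),4)
E
```

```text
[ 0.5999 -0.033   0.0556] 29.75 [ 1.7991e+02 -7.0000e-02 -1.7176e+02]
N 4 {'x': -0.013, 'y': 0.002, 'z': 0.27, 'wx': 0.005, 'wy': -0.004, 'wz': -0.003}
    1 [ 0.6002 -0.0329  0.0502] [ 179.9   -0.  -171.7]
    2 [ 0.6004 -0.0329  0.0448] [ 180.    -0.  -171.7]
    3 [ 0.6007 -0.0328  0.0394] [ 180.    -0.  -171.7]
    4 [ 0.6009 -0.0327  0.034 ] [ 180.     0.  -171.7]
```

View pics/p10.png

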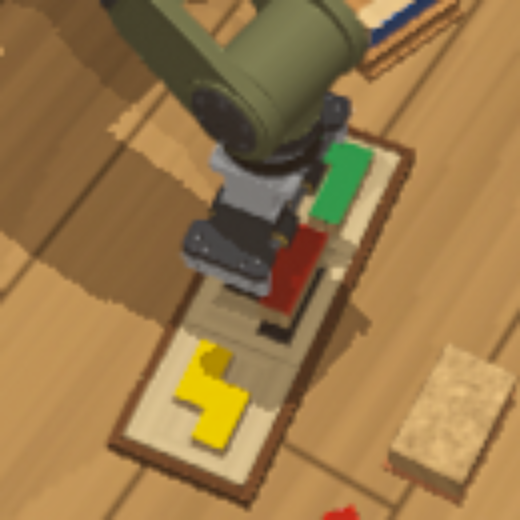

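Call:
carry_out --deltas '[{"x":-0.013,"y":0.002,"z":0.27,"wx":0,"wy":0,"wz":0,"jaw":20},{"x":-0.013,"y":0.002,"z":0.27,"wx":0,"wy":0,"wz":0,"jaw":20},{"x":-0.013,"y":0.002,"z":0.27,"wx":0,"wy":0,"wz":0,"jaw":20},{"x":-0.013,"y":0.002,"z":0.27,"wx":0,"wy":0,"wz":0,"jaw":20},{"x":0,"y":0,"z":0.1,"wx":0,"wy":0,"wz":0,"jaw":20},{"x":0,"y":0,"z":0.1,"wx":0,"wy":0,"wz":0,"jaw":20},{"x":0,"y":0,"z":0.1,"wx":0,"wy":0,"wz":0,"jaw":20},{"x":0,"y":0,"z":0,"wx":0,"wy":0,"wz":0,"jaw":20}]'

```text
time_s: 30.47
ee_pos: [0.6016, -0.0322, 0.0294]
eef_rot: [3.14, 0.0, -2.996]
force: [-0.5, 0.1, -1.4]
grip_width: 0.0277
```

Call:
carry_out --deltas '[{"x":0.03,"y":-0.02,"z":0.05,"wx":0,"wy":0,"wz":0,"jaw":20},{"x":0,"y":0,"z":0.05,"wx":0,"wy":0,"wz":0,"jaw":20},{"x":0,"y":0,"z":0,"wx":0,"wy":0,"wz":0,"jaw":20}]'

```text
time_s: 30.72
ee_pos: [0.6011, -0.0327, 0.0276]
eef_rot: [3.14, 0.001, -2.997]
force: [0.1, -0.6, -0.7]
grip_width: 0.0278
```

No contact 1.7 mm below the tile top: it is entering.

Call:
carry_out --deltas '[{"x":0,"y":0,"z":0.1,"wx":0,"wy":0,"wz":0,"jaw":20},{"x":0,"y":0,"z":0.1,"wx":0,"wy":0,"wz":0,"jaw":20},{"x":0,"y":0,"z":0,"wx":0,"wy":0,"wz":0,"jaw":20}]'

```text
time_s: 30.97
ee_pos: [0.601, -0.0327, 0.0232]
eef_rot: [3.14, 0.0, -2.997]
force: [-0.3, -1.0, -0.8]
grip_width: 0.0276
```

Call:
carry_out --deltas '[{"x":0,"y":0,"z":0.1,"wx":0,"wy":0,"wz":0,"jaw":20},{"x":0,"y":0,"z":0.1,"wx":0,"wy":0,"wz":0,"jaw":20},{"x":0,"y":0,"z":0,"wx":0,"wy":0,"wz":0,"jaw":20}]'

```text
time_s: 31.22
ee_pos: [0.6012, -0.0327, 0.0194]
eef_rot: [3.14, 0.001, -2.997]
force: [-0.3, 0.3, -0.6]
grip_width: 0.028
```

Call:
carry_out --deltas '[{"x":0,"y":0,"z":0.05,"wx":0,"wy":0,"wz":0,"jaw":20},{"x":0,"y":0,"z":0.04,"wx":0,"wy":0,"wz":0,"jaw":20},{"x":0,"y":0,"z":0,"wx":0,"wy":0,"wz":0,"jaw":20}]'

```text
time_s: 31.47
ee_pos: [0.6013, -0.0327, 0.0193]
eef_rot: [3.14, 0.001, -2.997]
force: [-8.0, 0.1, 15.9]
grip_width: 0.0277
```

Call:
carry_out --deltas '[{"x":0,"y":0,"z":0,"wx":0,"wy":0,"wz":0,"jaw":50},{"x":0,"y":0,"z":0,"wx":0,"wy":0,"wz":0,"jaw":50},{"x":0,"y":0,"z":0,"wx":0,"wy":0,"wz":0,"jaw":50},{"x":0,"y":0,"z":-0.4,"wx":0,"wy":0,"wz":0,"jaw":50},{"x":0,"y":0,"z":-1,"wx":0,"wy":0,"wz":0,"jaw":50},{"x":0.5,"y":0,"z":-1,"wx":0,"wy":0,"wz":0,"jaw":50},{"x":1,"y":0,"z":-1,"wx":0,"wy":0,"wz":0,"jaw":50},{"x":1,"y":0,"z":-1,"wx":0,"wy":0,"wz":0,"jaw":50},{"x":1,"y":0,"z":0,"wx":0,"wy":0,"wz":0,"jaw":50},{"x":1,"y":0,"z":0,"wx":0,"wy":0,"wz":0,"jaw":50},{"x":1,"y":0,"z":0,"wx":0,"wy":0,"wz":0,"jaw":50},{"x":1,"y":0,"z":0,"wx":0,"wy":0,"wz":0,"jaw":50}]'

```text
time_s: 32.47
ee_pos: [0.4716, -0.0517, 0.1063]
eef_rot: [3.141, 0.001, -2.996]
force: [1.0, 0.1, -0.7]
grip_width: 0.0469
```

Call:
carry_out --deltas '[{"x":1,"y":0,"z":0,"wx":0,"wy":0,"wz":0,"jaw":50},{"x":1,"y":0,"z":0,"wx":0,"wy":0,"wz":0,"jaw":50},{"x":1,"y":0,"z":0,"wx":0,"wy":0,"wz":0,"jaw":50},{"x":0.5,"y":0,"z":0,"wx":0,"wy":0,"wz":0,"jaw":50},{"x":0,"y":0,"z":0,"wx":0,"wy":0,"wz":0,"jaw":50}]'

```text
time_s: 32.88
ee_pos: [0.4023, -0.0619, 0.1062]
eef_rot: [3.141, 0.001, -2.997]
force: [-0.4, 0.4, 0.1]
grip_width: 0.0472
```

```bash
python3 - <<'E'
from plan import *
from station import ctrl
from fitp import *
o=ctrl.get_obs();T0=cur(); print(T0[:3,3].round(4),o['time_s'])
a=ctrl.camera('scene');b=ctrl.camera('top')
cv2.imwrite('pics/s11.png',a);cv2.imwrite('pics/t11.png',b)
cv2.imwrite('pics/p11.png',np.hstack([cv2.resize(a[140:270,290:390],None,fx=4,fy=4),cv2.resize(b[120:250,240:340],None,fx=4,fy=4)])[:600])
print('elbow seated'); fitpiece({'scene':a,'top':b},ELB,[.608,.0865,np.radians(8.3)],.030,(1,2))
print('tee seated, expect top ~(.6285,-.0273) scene ~(.629,-.0302)'); 
for z in (.030,.034): fitpiece({'scene':a,'top':b},TEE,[.628,-.0285,np.radians(8.3)],z,(2,1))
E
```

```text
[ 0.4023 -0.0619  0.1062] 32.8833
elbow seated
scene [0.6089 0.0843] 8.82 1.07
top [0.6084 0.0871] 8.74 1.08
tee seated, expect top ~(.6285,-.0273) scene ~(.629,-.0302)
scene [ 0.6295 -0.0304] 8.44 3.07
top [ 0.6292 -0.0277] 8.35 2.29
scene [ 0.6306 -0.0322] 8.21 3.38
top [ 0.6286 -0.0277] 8.39 2.87
```

View pics/p11.png

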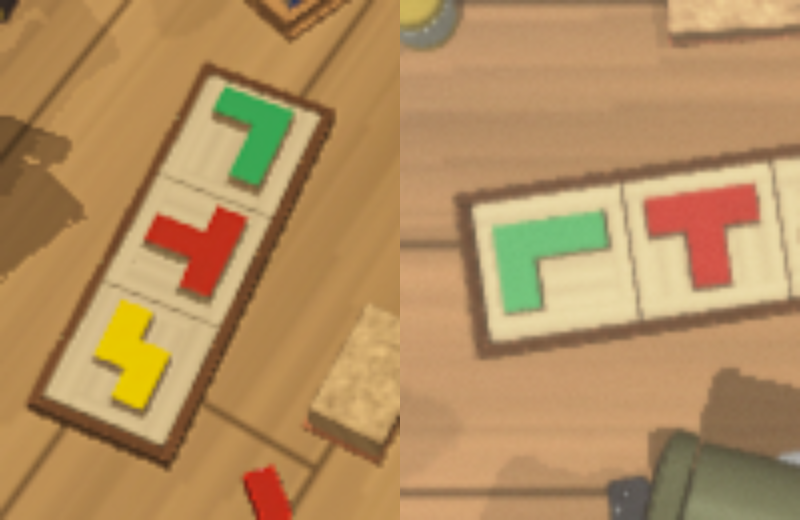

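View pics/t11.png

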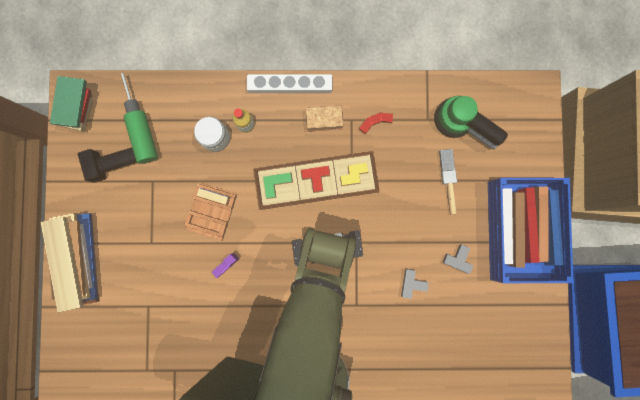

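```bash
python3 - <<'E'
from station import ctrl
print(ctrl.hand_in())
E
```

```text
the job is handed in; nothing more can be done
None
```

Both missing pieces are in the tray, painted face up, and the job is handed in at about 33 s of the 61 s allowed.

- **Elbow:** I lifted it from the rack, laid it flat on the bare bench green face up, let go, and took it again from above. It went into the L cavity with no side contact.
- **Tee:** I gripped it by its stem and put it in the T cavity the same way.
- **Seating:** each piece was pressed onto the cavity floor with about 16 N, and the tool stopped at the height expected for a fully seated piece.
- **Last pictures:** both pieces fit best at seated height, within about 1 mm of the cavity outlines and 1° of the tray's yaw. They stand as proud of the tray as the yellow Z. The plank, purple and grey look-alikes and everything else showed no movement, and the gripper was clear of everything.

**Deviations and disagreements:**
- One wrist joint (the fourth) ran up to its range limit of -1.04 rad while I turned the elbow. The controller held it there, and I chose another heading.
- I gripped the elbow flat on the bench and released it once to check the camera calibration, then took it again for the insertion.
- The two cameras disagreed by up to 3 mm in y (to the robot's left), and I corrected for that using the gripped elbow's known position.

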